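# Load the microscope's specimen carriage

## Task

Get the specimens under the stereo microscope: flip up the red clamp lever, slide the carriage until its white pointer stands on the red loading mark and clamp it down again; then pick up every clear specimen plate, from the stack and from the blue mat, and lay each flat in a carriage bay of its own. When all are loaded, unclamp, slide the carriage to the green viewing mark, clamp it fully down and let go; do not hit the microscope or knock over the bottle, jar or flask.

Things in the scene. Friction and masses are not known exactly. Their poses are not given: they have to be found in the camera images.
- rail: Grey fixed base plate 104 x 580 x 12 mm with an aluminium guide bar along its y axis (bar top 32 mm high); origin on the bench under the guide bar, the plate spans y -320 to 260 mm. Its x axis points away from the robot (within 0.1 rad), y to the robot's left along the slide direction, z up. The carriage, lever and microscope are mounted on it and share its axes.
- carriage (a joint): Slide of the black carriage along the rail's +y (to the robot's left), m, 0 to 0.24; at the red loading mark 0.21, at the green viewing mark 0.02. About 2.5 N of friction when unclamped; clamped it is held fast. The deck is 72 mm wide (x), 356 mm long, its top 44 mm above the bench. Its four bays lie in a row along y; beyond them at its +y end is the clamp.
- lever (a joint): Red clamp lever at the carriage's +y end, hinged about the rail's y axis, rad: 0 = fully down, clamped, arm pointing to -x (towards the robot); 1.3 = flipped up, end stop. The clamp grips below about 0.57 and is free above that; count it clamped below 0.2, unclamped above 1.0. Stays where left; needs up to about 10 N at the grip near clamped.
- lever_grip (a point): Centre of the red crossbar at the lever's end: a cylinder 18 mm in diameter, 26 mm long along the rail's y; grasp it across its flat ends (fingers closing along y) from above. About 59 mm above the bench when clamped, outside the deck's front edge; nothing beneath it but the 12 mm base plate. It turns between the finger pads as the lever swings and may creep out: regrip.
- lever_hinge (a point): Point on the lever's hinge axis, level in y with the crossbar's centre; the crossbar's centre goes round it at 73 mm radius (clamped: 72 mm towards -x and 13 mm up; raising the lever swings it up and then towards +x).
- pointer (a point): Tip of the carriage's white pointer (front one), 44 mm above the bench. It stands on a mark when its y in the rail's frame equals that mark's (within 5 mm).
- load_mark (a point): Red mark line, 6 mm wide, on the base plate (one each side of the deck): loading position for the pointer, in the rail's y.
- view_mark (a point): Green mark line, 6 mm wide, on the base plate (one each side of the deck): viewing position for the pointer, in the rail's y.
- bay1 (a point): Bay 1 of the carriage (nearest the microscope): where the centre of a plate lying in it should be, 6 mm above the bay floor. Bay inside 50 mm (x) by 70 mm (y), with 5 mm high ribs at its y ends and 5 mm high lips at the corners of its x sides; the middle 48 mm of each x side is open for fingers, the deck reaches 7 mm beyond the lips. Bay pitch 73 mm. Axes as the rail's.
- bay2 (a point): Bay 2 of the carriage (second): where the centre of a plate lying in it should be, 6 mm above the bay floor. Bay inside 50 mm (x) by 70 mm (y), with 5 mm high ribs at its y ends and 5 mm high lips at the corners of its x sides; the middle 48 mm of each x side is open for fingers, the deck reaches 7 mm beyond the lips. Bay pitch 73 mm. Axes as the rail's.
- bay3 (a point): Bay 3 of the carriage (third): where the centre of a plate lying in it should be, 6 mm above the bay floor. Bay inside 50 mm (x) by 70 mm (y), with 5 mm high ribs at its y ends and 5 mm high lips at the corners of its x sides; the middle 48 mm of each x side is open for fingers, the deck reaches 7 mm beyond the lips. Bay pitch 73 mm. Axes as the rail's.
- bay4 (a point): Bay 4 of the carriage (nearest the clamp): where the centre of a plate lying in it should be, 6 mm above the bay floor. Bay inside 50 mm (x) by 70 mm (y), with 5 mm high ribs at its y ends and 5 mm high lips at the corners of its x sides; the middle 48 mm of each x side is open for fingers, the deck reaches 7 mm beyond the lips. Bay pitch 73 mm. Axes as the rail's.
- P1: Clear resin specimen plate with coloured specimens, 44 (x) x 64 (y) x 12 mm (z), about 45 g, origin at its centre. Lies on the small white stand (80 x 90 x 6 mm) in the stack, bottom.
- P2: Clear resin specimen plate with coloured specimens, 44 (x) x 64 (y) x 12 mm (z), about 45 g, origin at its centre. Lies on the small white stand (80 x 90 x 6 mm) in the stack, second from the bottom.
- P3: Clear resin specimen plate with coloured specimens, 44 (x) x 64 (y) x 12 mm (z), about 45 g, origin at its centre. Lies on the small white stand (80 x 90 x 6 mm) in the stack, third; may be absent.
- P4: Clear resin specimen plate with coloured specimens, 44 (x) x 64 (y) x 12 mm (z), about 45 g, origin at its centre. Lies alone on the blue mat (3 mm thick); may be absent.
- microscope: White stereo microscope (origin = the rail's origin), fixed to the rail: lens barrel 72 mm in diameter over the rail's centre line at rail y = -270 mm, its lower end 161 mm above the bench, top at about 390 mm; column on the far side (x = 125 mm).
- amber: Amber glass bottle, 64 mm diameter, 140 mm high, bystander; origin under its centre.
- jar: White jar, 72 mm diameter, 90 mm high, bystander; origin under its centre.
- flask: Conical glass flask, 88 mm diameter, 125 mm high, bystander; origin under its centre.
- weight: Small brass cylinder, 24 mm diameter, 30 mm high, bystander, may be absent; origin under its centre.
- dish: Glass dish, 84 mm diameter, 15 mm high, bystander; origin under its centre.
Mind the look-alikes: they are no part of the job. Leave any purple look-alike of the P4 alone.

How it is judged (in metres and radians):
On the way, in this order (a step that is already met when the one before it is completed fails the run):
1. clamp lever flipped up (above 1.0 rad) (value of joint lever above 1 rad), for 0.1 s.
2. carriage at the red loading mark (5 mm) and clamped (lever below 0.2 rad) (y of pointer in the frame of load_mark between -0.005 and 0.005 m and value of joint lever below 0.2 rad), for 0.2 s.
3. every plate flat in a bay, carriage still clamped at the loading mark (all of step 2 and ((distance between P1 and bay1 below 0.008 m and angle between the z axis of P1 and the z axis of bay1, either way round below 0.08 rad and angle between the x axis of P1 and the x axis of bay1, either way round below 0.15 rad) or (distance between P1 and bay2 below 0.008 m and angle between the z axis of P1 and the z axis of bay2, either way round below 0.08 rad and angle between the x axis of P1 and the x axis of bay2, either way round below 0.15 rad) or (distance between P1 and bay3 below 0.008 m and angle between the z axis of P1 and the z axis of bay3, either way round below 0.08 rad and angle between the x axis of P1 and the x axis of bay3, either way round below 0.15 rad) or (distance between P1 and bay4 below 0.008 m and angle between the z axis of P1 and the z axis of bay4, either way round below 0.08 rad and angle between the x axis of P1 and the x axis of bay4, either way round below 0.15 rad)) and ((distance between P2 and bay1 below 0.008 m and angle between the z axis of P2 and the z axis of bay1, either way round below 0.08 rad and angle between the x axis of P2 and the x axis of bay1, either way round below 0.15 rad) or (distance between P2 and bay2 below 0.008 m and angle between the z axis of P2 and the z axis of bay2, either way round below 0.08 rad and angle between the x axis of P2 and the x axis of bay2, either way round below 0.15 rad) or (distance between P2 and bay3 below 0.008 m and angle between the z axis of P2 and the z axis of bay3, either way round below 0.08 rad and angle between the x axis of P2 and the x axis of bay3, either way round below 0.15 rad) or (distance between P2 and bay4 below 0.008 m and angle between the z axis of P2 and the z axis of bay4, either way round below 0.08 rad and angle between the x axis of P2 and the x axis of bay4, either way round below 0.15 rad)) and ((distance between P3 and bay1 below 0.008 m and angle between the z axis of P3 and the z axis of bay1, either way round below 0.08 rad and angle between the x axis of P3 and the x axis of bay1, either way round below 0.15 rad) or (distance between P3 and bay2 below 0.008 m and angle between the z axis of P3 and the z axis of bay2, either way round below 0.08 rad and angle between the x axis of P3 and the x axis of bay2, either way round below 0.15 rad) or (distance between P3 and bay3 below 0.008 m and angle between the z axis of P3 and the z axis of bay3, either way round below 0.08 rad and angle between the x axis of P3 and the x axis of bay3, either way round below 0.15 rad) or (distance between P3 and bay4 below 0.008 m and angle between the z axis of P3 and the z axis of bay4, either way round below 0.08 rad and angle between the x axis of P3 and the x axis of bay4, either way round below 0.15 rad)) and ((distance between P4 and bay1 below 0.008 m and angle between the z axis of P4 and the z axis of bay1, either way round below 0.08 rad and angle between the x axis of P4 and the x axis of bay1, either way round below 0.15 rad) or (distance between P4 and bay2 below 0.008 m and angle between the z axis of P4 and the z axis of bay2, either way round below 0.08 rad and angle between the x axis of P4 and the x axis of bay2, either way round below 0.15 rad) or (distance between P4 and bay3 below 0.008 m and angle between the z axis of P4 and the z axis of bay3, either way round below 0.08 rad and angle between the x axis of P4 and the x axis of bay3, either way round below 0.15 rad) or (distance between P4 and bay4 below 0.008 m and angle between the z axis of P4 and the z axis of bay4, either way round below 0.08 rad and angle between the x axis of P4 and the x axis of bay4, either way round below 0.15 rad))), for 0.2 s.
4. clamp lever flipped up again (value of joint lever above 1 rad), for 0.1 s.
At the end, for the whole second after the job is handed in: Every plate present lies at rest flat in a bay (centre within 8 mm of the bay's, level within 0.08 rad, square within 0.15 rad), the pointer is within 5 mm of the green viewing mark, and the lever is down (below 0.2 rad) (((distance between P1 and bay1 below 0.008 m and angle between the z axis of P1 and the z axis of bay1, either way round below 0.08 rad and angle between the x axis of P1 and the x axis of bay1, either way round below 0.15 rad) or (distance between P1 and bay2 below 0.008 m and angle between the z axis of P1 and the z axis of bay2, either way round below 0.08 rad and angle between the x axis of P1 and the x axis of bay2, either way round below 0.15 rad) or (distance between P1 and bay3 below 0.008 m and angle between the z axis of P1 and the z axis of bay3, either way round below 0.08 rad and angle between the x axis of P1 and the x axis of bay3, either way round below 0.15 rad) or (distance between P1 and bay4 below 0.008 m and angle between the z axis of P1 and the z axis of bay4, either way round below 0.08 rad and angle between the x axis of P1 and the x axis of bay4, either way round below 0.15 rad)) and ((distance between P2 and bay1 below 0.008 m and angle between the z axis of P2 and the z axis of bay1, either way round below 0.08 rad and angle between the x axis of P2 and the x axis of bay1, either way round below 0.15 rad) or (distance between P2 and bay2 below 0.008 m and angle between the z axis of P2 and the z axis of bay2, either way round below 0.08 rad and angle between the x axis of P2 and the x axis of bay2, either way round below 0.15 rad) or (distance between P2 and bay3 below 0.008 m and angle between the z axis of P2 and the z axis of bay3, either way round below 0.08 rad and angle between the x axis of P2 and the x axis of bay3, either way round below 0.15 rad) or (distance between P2 and bay4 below 0.008 m and angle between the z axis of P2 and the z axis of bay4, either way round below 0.08 rad and angle between the x axis of P2 and the x axis of bay4, either way round below 0.15 rad)) and ((distance between P3 and bay1 below 0.008 m and angle between the z axis of P3 and the z axis of bay1, either way round below 0.08 rad and angle between the x axis of P3 and the x axis of bay1, either way round below 0.15 rad) or (distance between P3 and bay2 below 0.008 m and angle between the z axis of P3 and the z axis of bay2, either way round below 0.08 rad and angle between the x axis of P3 and the x axis of bay2, either way round below 0.15 rad) or (distance between P3 and bay3 below 0.008 m and angle between the z axis of P3 and the z axis of bay3, either way round below 0.08 rad and angle between the x axis of P3 and the x axis of bay3, either way round below 0.15 rad) or (distance between P3 and bay4 below 0.008 m and angle between the z axis of P3 and the z axis of bay4, either way round below 0.08 rad and angle between the x axis of P3 and the x axis of bay4, either way round below 0.15 rad)) and ((distance between P4 and bay1 below 0.008 m and angle between the z axis of P4 and the z axis of bay1, either way round below 0.08 rad and angle between the x axis of P4 and the x axis of bay1, either way round below 0.15 rad) or (distance between P4 and bay2 below 0.008 m and angle between the z axis of P4 and the z axis of bay2, either way round below 0.08 rad and angle between the x axis of P4 and the x axis of bay2, either way round below 0.15 rad) or (distance between P4 and bay3 below 0.008 m and angle between the z axis of P4 and the z axis of bay3, either way round below 0.08 rad and angle between the x axis of P4 and the x axis of bay3, either way round below 0.15 rad) or (distance between P4 and bay4 below 0.008 m and angle between the z axis of P4 and the z axis of bay4, either way round below 0.08 rad and angle between the x axis of P4 and the x axis of bay4, either way round below 0.15 rad)) and y of pointer in the frame of view_mark between -0.005 and 0.005 m and value of joint lever below 0.2 rad and linear speed of each of P1, P2, P3, P4 below 0.02 m/s); the robot touches nothing.
It fails at once if microscope hit (over 15 N) (contact force between any of the arm, the fingers and microscope above 15 N).
It fails at once if bottle, jar or flask knocked over (angle between any of amber, jar, flask's own z axis and vertical above 0.6 rad).
Of P3, P4, weight only 2 to 3 are there at a start; the rules pass over those that are not, and their reading is None.
At some moment in a run one of P4, dish may be knocked a few centimetres aside while the robot is not near it.
Once in a run the grip may slacken for a moment while it holds something.
It also fails if it takes over 210 s, if anything falls off the work surface, if the arm or the gripper's body presses on something with over 40 N, if the wrist force passes 120 N, or if a joint passes its speed limit or range.

## Robot

A 7-joint arm with a two-finger parallel gripper is mounted at the origin on the work surface. World frame = base frame: x ahead of the robot, y to its left, z up, the work surface at z = 0. Lengths are in mm, angles in rad, forces in N, time in s.
With the tool pointing down it reaches from about 425 to 1025 mm from the base axis. Payload 3.6 kg.
Tool frame: the origin (TCP) lies between the finger pads; the fingertips stand 8 mm ahead of it and the grasp point (between the pads) lies 11 mm behind it; z points along the fingers, y is the line along which they close (so a half turn about z gives the same grasp; the last joint's range is limited). The gripper opens to 85 mm and grips with 20 to 120 N. Pads are 22 mm wide; open, the fingers measure 114 mm over their backs; the gripper's body (76 mm by 85 mm) begins 54 mm behind the grasp point. The pads swing forward as they close: fully open they stand 13 mm farther back than shut.
Start: joints at [-1.22, 0.591, 0.048, 1.609, -0.033, 0.943, -0.034], TCP at [311.948, 654.46, 208.402] pointing down, gripper open.
Joint ranges: [-2.69, 2.69], [-0.47, 2.24], [-1.27, 1.36], [0.19, 2.51], [-1.53, 4.68], [0.08, 2.07], [-3.09, 3.09]. Speed limits (rad/s): [2.57, 2.57, 3.14, 3.14, 3.14, 3.14, 3.14].

## Interface

Orientations are given as a rotation vector (axis times angle).
In Python, from bench import manip gives the robot as it stands.
- The arm moves only by the tool step_arm, never from a script. Its argument "targets" is a list of rows, each a list of 5 numbers: the opening, from -1 (shut) to 1 (fully open), then the shift along the tool's x, y, z in units of 100 mm (1.0 is 100 mm), then the turn about the tool's z in units of 30 degrees (1.0 is 30 degrees). In form: [[grip, x, y, z, roll], ...]. A call has exactly 5 rows; each row is the pose to reach, as a shift and turn from the pose commanded when the call began, along the tool's axes at that moment; what a row does not reach only later rows make up. A row lasts 1/8 s, in which the tool goes at most 62.5 mm and 10.7 degrees, less where a joint would pass 70% of its speed; a pose out of reach is approached as far as the arm can. A call with a number of a shift or a turn outside -1 to 1 is refused whole. A call with a gripper value outside its range is refused whole. The fingers move at their own pace and stop on an object; "newtons" is the grip in N (left out, the last holds). Time passes only in rows, so rows that repeat a pose let the fingers close, or fill a call up. It gives the time, the measured TCP pose, the force, the opening and the grip force at its end, in the units of the state.
- manip.get_obs(): the state, without advancing time (a new reading comes with each control period).
- manip.grab_frame(name): name is "scene" or "top" or "wrist"; returns a dict with "pixels" (480x640x3 uint8, blue, green, red), "depth" (480x640 float32, mm along the optical axis (not along the pixel's ray), 0 where there is no reading), "fx", "fy", "cx", "cy" (pixels), "k1" (the pictures are not rectified: a ray, as slopes to the right and down, at radius r is drawn at 1 + k1 r^2 times it, then the intrinsics apply), "R" (3x3) and "t" (3): a world point X has camera coordinates R X + t. Camera axes: x right, y down, z forward; pixel columns grow to the right and rows downward; lengths in mm; the calibration is good to about 2 mm. A picture is of the moment at which its call begins.
- manip.job_done(): hands the job in; it is judged then, once.
The state is a dict: "t": time; "joint_pos": joint angles; "qvel": joint speeds; "tau": joint torques, N m; "tcp_pos": TCP position; "orientation": TCP orientation; "ft_force": force on the tool from outside, world axes, zero at the start; "moment": the same for the moment, N m; "grip_width": finger opening in mm; "finger_force": force on a finger pad.
Only numpy, scipy, OpenCV 4.12 (cv2) and the standard library are available. Lean on these libraries where they do the work, as an engineer would, in place of code of your own. Each camera call takes 0.05 s, during which the arm holds its last target. There are 200 camera calls.

## Working session

There is one attempt and no reset: what is moved stays moved. The work goes in short steps, Python scripts to look and compute and a tool call to move; the robot and the scene stay as the last step left them, time stands still between calls to the robot, and variables do not carry over. Pictures are saved under pics/ and viewed, at most 14 in all, crops included, and the job is handed in when it is done.

Besides the shell and the picture viewer there is one more tool, called after "Request:" as name(argument=value, ...) on one line, values as JSON. step_arm: Moves the arm, as the interface text tells. Shifts and turns lie within -1 to 1; 1 stands for 100 mm of shift or 30 degrees of turn. Its arguments: {"type":"object","properties":{"targets":{"type":"array","items":{"type":"array","items":{"type":"number"}}},"newtons":{"type":"number"}},"required":["targets"]}

```bash
mkdir -p pics
cat > h.py <<'E'
import numpy as np, cv2
from bench import manip
def cam(n):
    f=manip.grab_frame(n); np.savez('%s.npz'%n,**f); return f
def px2w(f,u,v,z):
    u,v=np.atleast_1d(u).astype(float),np.atleast_1d(v).astype(float)
    K=np.array([[f['fx'],0,f['cx']],[0,f['fy'],f['cy']],[0,0,1.]])
    p=cv2.undistortPoints(np.stack([u,v],1).reshape(-1,1,2),K,np.array([float(f['k1']),0,0,0])).reshape(-1,2)
    d=np.c_[p,np.ones(len(p))]@np.array(f['R']); o=-np.array(f['R']).T@np.array(f['t'])
    return o+d*((z-o[2])/d[:,2])[:,None]
def w2px(f,X):
    X=np.atleast_2d(X).astype(float); c=X@np.array(f['R']).T+np.array(f['t']); s=c[:,:2]/c[:,2:]
    s=s*(1+float(f['k1'])*(s**2).sum(1))[:,None]
    return s*[float(f['fx']),float(f['fy'])]+[float(f['cx']),float(f['cy'])]
def depthw(f,u,v):
    d=f['depth'][int(v),int(u)]; o=px2w(f,u,v,0)[0]; c=-np.array(f['R']).T@np.array(f['t'])
    r=o-c; zc=(np.array(f['R'])@r)[2]; return c+r*d/zc
E
python3 - <<'E'
from h import *
for n in ('scene','top','wrist'):
    f=cam(n); cv2.imwrite('pics/%s0.png'%n,f['pixels']); print(n,f['fx'],f['k1'],-np.array(f['R']).T@f['t'])
    if n=='top': print(f['R'])
print(manip.get_obs())
E
```

```text
scene 611.7234700643698 -0.21492590669996894 [1362.69743107    6.60125682  970.89468429]
top 449.90589381167337 -0.07708881521593476 [ 277.08643494    1.29564984 1260.32425369]
[[-0.02018893 -0.99979441  0.00188284]
 [-0.97928501  0.01939521 -0.20155569]
 [ 0.20147774 -0.00591303 -0.97947525]]
wrist 352.12659217467086 -0.000159141317957617 [237.98915793 688.68649251 372.37655415]
{'t': 0.15, 'joint_pos': array([-1.21950854,  0.5919123 ,  0.04831031,  1.60951128, -0.03329131,
        0.94270596, -0.03367098]), 'qvel': array([ 2.50707782e-03, -2.52540566e-03, -1.01953069e-03, -5.20821714e-03,
       -7.68590114e-05, -1.14646135e-04,  2.10643369e-03]), 'tau': array([ 3.75620453e-03, -5.49247169e+01,  1.54992342e+00, -1.98452747e+01,
        9.56686592e-03,  5.66536284e-03,  1.27966075e-05]), 'tcp_pos': array([311.64490858, 653.85602034, 207.50687892]), 'orientation': array([-6.92688725e-01, -3.06398747e+00,  2.68505813e-03]), 'ft_force': array([-0.13024607,  1.24182747, -0.74742856]), 'moment': array([0.01380957, 0.02289997, 0.01885867]), 'finger_force': 0.0, 'grip_width': 85.47524760694475}
```

View pics/top0.png

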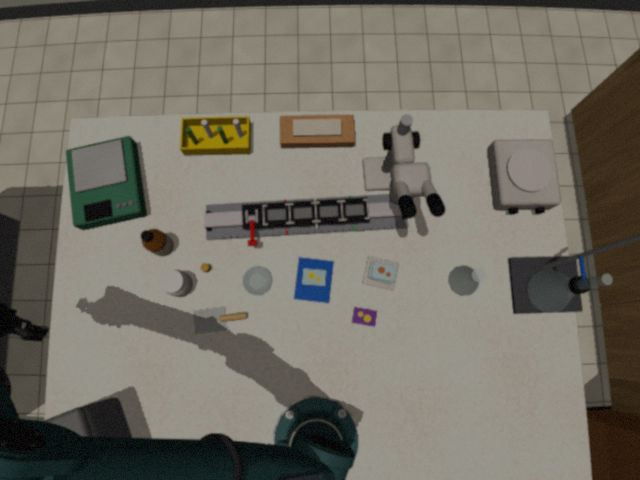

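View pics/scene0.png

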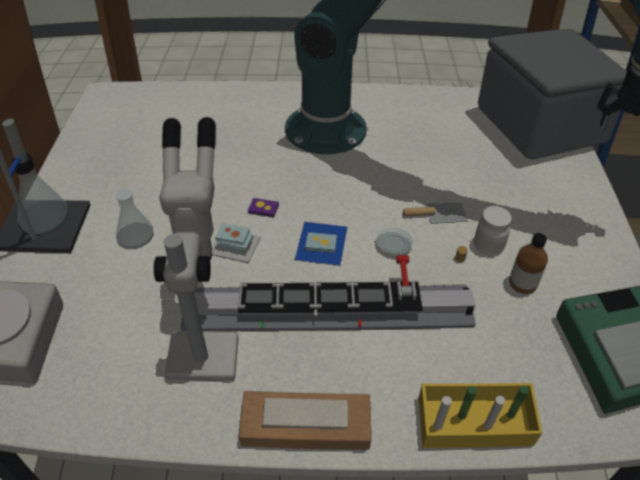

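The top view shows the rail from (205,220) to about (400,210), with the red lever at (252,230). The mat with P4 is at (314,278), the stack at (381,271), the purple look-alike at (365,316) and the weight at (206,267). I'll zoom in.

Run:
```python
from h import *
f=np.load('top.npz'); a=f['pixels'][180:310,195:415]; b=np.load('scene.npz')['pixels'][185:335,170:490]
cv2.imwrite('pics/c.png',np.vstack([cv2.resize(a,(640,378),interpolation=2)[:300],cv2.resize(b,(640,300),interpolation=2)]))
hsv=cv2.cvtColor(f['pixels'],cv2.COLOR_BGR2HSV)
def comps(m,name,z,mn=2):
    n,l,s,c=cv2.connectedComponentsWithStats(m.astype(np.uint8))
    for i in range(1,n):
        if s[i,4]>=mn: print(name,s[i],c[i].round(1),px2w(f,*c[i],z)[0].round(1))
H,S,V=[hsv[...,i].astype(int) for i in range(3)]
R=np.zeros(H.shape,bool);R[185:300,190:430]=1
comps(R&((H<8)|(H>172))&(S>110)&(V>60),'red',12)
comps(R&(H>45)&(H<85)&(S>70),'green',12)
comps(R&(H>100)&(H<125)&(S>150),'blue',3,50)
# depth rail
for u,v in [(381,271),(366,260),(314,278),(314,255),(252,230),(222,218),(215,209),(300,213),(270,236)]: print(u,v,depthw(f,u,v).round(1))
s=np.load('scene.npz')
for u,v in [(236,231),(250,252),(320,242),(404,260),(455,300)]: print('s',u,v,depthw(s,u,v).round(1))
```

```text
red [284 200   2   3   6] [284.5 201. ] [656.9  78.8  12. ]
red [248 220  10  26 155] [251.9 233.8] [561.5 172.2  12. ]
red [285 230   3   5  13] [286.  231.7] [565.8  75.1  12. ]
green [349 196   3   3   7] [350.  197.3] [ 664.4 -110.9   12. ]
green [406 197   1   2   2] [406.  197.5] [ 660.9 -273.8   12. ]
green [353 201   1   2   2] [353.  201.5] [ 651.5 -119.1   12. ]
green [411 201   2   2   3] [411.3 201.7] [ 648.1 -288.6   12. ]
green [402 204   2   2   2] [402.5 204.5] [ 640.  -262.3   12. ]
green [407 207   2   1   2] [407.5 207. ] [ 632.2 -276.4   12. ]
green [403 213   1   2   2] [403.  213.5] [ 613.  -262.1   12. ]
green [411 214   2   2   2] [411.5 214.5] [ 609.6 -286.5   12. ]
green [325 218   2   1   2] [325.5 218. ] [603.8 -38.4  12. ]
green [325 220   1   2   2] [325.  220.5] [596.4 -36.8  12. ]
green [352 226   2   5   9] [352.6 227.8] [ 573.5 -114.9   12. ]
blue [295 259  38  41 875] [313.3 280.8] [4.25e+02 2.00e-01 3.00e+00]
381 271 [ 443.  -184.9   45.6]
366 260 [ 482.  -151.1   -2.7]
314 278 [430.7  -2.   20.5]
314 255 [499.4  -3.3  -2.6]
252 230 [561.2 165.4  60.6]
222 218 [604.9 255.   30.8]
215 209 [637.5 280.1  10.9]
300 213 [612.   33.7  41.5]
270 236 [554.6 120.9   9.9]
s 236 231 [ 442.  -184.    44.1]
s 250 252 [ 468.6 -153.8    7.5]
s 320 242 [440.4  -3.5  13.9]
s 404 260 [535.2 167.   65.1]
s 455 300 [609.5 267.4  31.7]
```

View pics/c.png

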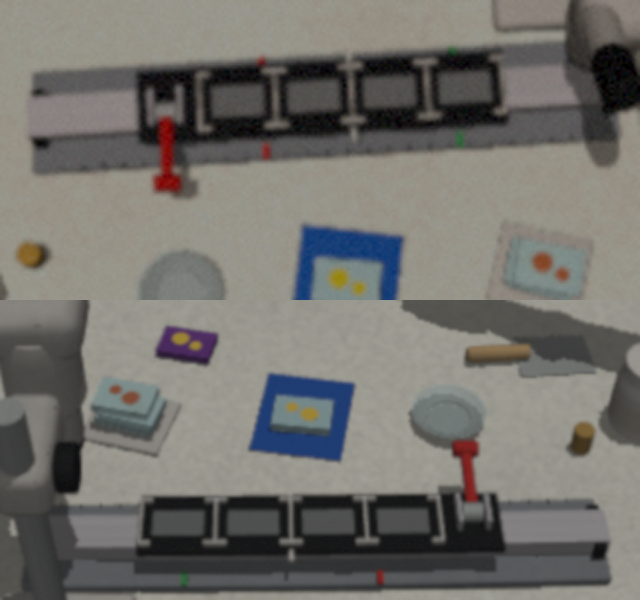

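The stack reads about 44 mm high, which means three plates, and P4 is on the mat. The pointer is at about (316,226) in the top image and the crossbar at (253,243). I'll compute the rail frame from those.

```bash
cat >> h.py <<'E'
from scipy.spatial.transform import Rotation as Ro
def plan(x,y,z,yawy=None):
    """shift in tool axes (units) and roll (units) from measured pose to target; yawy= desired world angle (deg) of tool y, mod 180"""
    o=manip.get_obs(); M=Ro.from_rotvec(o['orientation']).as_matrix()
    s=M.T@(np.array([x,y,z])-o['tcp_pos'])/100
    ty=np.degrees(np.arctan2(M[1,1],M[0,1])); r=0
    if yawy is not None: r=-((yawy-ty+90)%180-90)/30
    print('tcp',o['tcp_pos'].round(1),'tooly',ty.round(1),'shift',s.round(3),'roll',round(r,3),'t',round(o['t'],2),'w',round(o['grip_width'],1))
E
python3 - <<'E'
from h import *
f=np.load('top.npz'); s=np.load('scene.npz')
print('ptr',px2w(f,316.4,226.4,44),'bar',px2w(f,252.7,242.9,60))
# scene: crossbar at crop(465,448)
print('bar scene',px2w(s,170+465/2,185+148/2,62)) 
print('load front',px2w(f,286,231.7,12),'scene back marks r,g',px2w(s,170+379/2,185+277/2,12),px2w(s,170+184/2,185+280/2,12),'ptr back',px2w(s,170+291/2,185+256/2,44))
hsv=cv2.cvtColor(f['pixels'],cv2.COLOR_BGR2HSV)
H,S,V=[hsv[...,i].astype(int) for i in range(3)]
for nm,(x0,x1,y0,y1),z in (('P4',(297,332,260,300),15),('stk',(362,402,255,292),42)):
    m=np.zeros(H.shape,np.uint8); m[y0:y1,x0:x1]=1
    m&=((H>70)&(H<102)&(S>25)&(V>110)).astype(np.uint8)
    m=cv2.morphologyEx(m,cv2.MORPH_CLOSE,np.ones((7,7)))
    c=max(cv2.findContours(m,0,1)[0],key=cv2.contourArea).reshape(-1,2)
    w=px2w(f,c[:,0],c[:,1],z)[:,:2].astype(np.float32)
    print(nm,len(c),cv2.minAreaRect(w))
plan(540,170,200,92.3)
E
```

```text
ptr [[571.80493551 -11.44990032  44.        ]] bar [[525.16861406 163.30243953  60.        ]]
bar scene [[529.63894906 164.72604623  62.        ]]
load front [[565.7650034   75.07083334  12.        ]] scene back marks r,g [[655.71040325  77.52269773  12.        ]] [[ 664.58072497 -110.95715296   12.        ]] ptr back [[656.66955487  -7.85475441  44.        ]]
P4 69 ((434.937255859375, -1.3794479370117188), (62.164791107177734, 42.689701080322266), 84.75704956054688)
stk 89 ((439.2479248046875, -187.33383178710938), (66.52782440185547, 42.34065246582031), 77.34111022949219)
tcp [311.6 653.9 207.5] tooly 64.5 shift [-4.143 -3.386  0.081] roll -0.926 t 0.15 w 85.5
```

Request:
step_arm(targets=[[1,-0.2,-0.16,0,-0.2],[1,-0.4,-0.32,0,-0.5],[1,-0.6,-0.5,0,-0.8],[1,-0.8,-0.7,0,-0.926],[1,-0.95,-0.8,0,-0.926]])

```text
t: 0.78
tcp_pos: [363.9, 539.5, 208.1]
orientation: [0.06, -3.141, 0.002]
ft_force: [0.1, 0.2, -0.5]
grip_width: 85.1
finger_force: 0.0
```

Request:
step_arm(targets=[[1,-0.06,-0.2,0,0],[1,-0.13,-0.4,0,0],[1,-0.2,-0.6,0,0],[1,-0.27,-0.8,0,0],[1,-0.34,-0.95,0,0]])

```text
t: 1.4
tcp_pos: [401.7, 446.2, 208.4]
orientation: [-0.062, 3.141, -0.001]
ft_force: [-0.4, 0.4, 0.1]
grip_width: 85.6
finger_force: 0.0
```

Request:
step_arm(targets=[[1,-0.06,-0.2,0,0],[1,-0.13,-0.4,0,0],[1,-0.2,-0.6,0,0],[1,-0.27,-0.8,0,0],[1,-0.34,-0.95,0,0]])

```text
t: 2.02
tcp_pos: [439.5, 352.6, 208.4]
orientation: [-0.062, 3.141, -0.0]
ft_force: [1.0, 0.1, -0.6]
grip_width: 84.9
finger_force: 0.0
```

Request:
step_arm(targets=[[1,-0.06,-0.2,0,0],[1,-0.13,-0.4,0,0],[1,-0.2,-0.6,0,0],[1,-0.27,-0.8,0,0],[1,-0.34,-0.95,0,0]])

```text
t: 2.65
tcp_pos: [477.1, 259.2, 208.4]
orientation: [0.062, -3.141, 0.0]
ft_force: [0.5, 0.6, -0.6]
grip_width: 85.4
finger_force: 0.0
```

Request:
step_arm(targets=[[0.2,-0.06,-0.2,0,0],[0.2,-0.13,-0.4,0,0],[0.2,-0.2,-0.6,0,0],[0.2,-0.27,-0.8,0,0],[0.2,-0.34,-0.95,0,0]])

```text
t: 3.28
tcp_pos: [514.8, 166.0, 208.4]
orientation: [-0.062, 3.141, -0.0]
ft_force: [0.3, -0.4, 0.7]
grip_width: 51.4
finger_force: 0.0
```

Run:
```python
from h import *
f=cam('wrist'); cv2.imwrite('pics/w1.png',f['pixels'])
o=manip.get_obs();print(o['ft_force'].round(1))
plan(530,165,150,92.3); print(w2px(f,o['tcp_pos']), -np.array(f['R']).T@f['t'],np.array(f['R'])[2])
hsv=cv2.cvtColor(f['pixels'],cv2.COLOR_BGR2HSV);H,S,V=[hsv[...,i].astype(int) for i in range(3)]
m=(((H<8)|(H>172))&(S>120)&(V>50)).astype(np.uint8)
n,l,s,c=cv2.connectedComponentsWithStats(m)
for i in range(1,n):
    if s[i,4]>30: print(s[i],c[i].round(1),px2w(f,*c[i],60)[0].round(1),px2w(f,*c[i],12)[0].round(1))
```

```text
[ 0.5 -1.4  1.1]
tcp [516.2 163.5 208.5] tooly 92.1 shift [-0.138  0.01   0.585] roll -0.007 t 3.33 w 51.2
[[311.21934902 285.06612879]] [433.22182346 162.26050978 373.45831048] [ 0.31725869  0.01283093 -0.94825223]
[ 299  213   27   72 1158] [312.3 242.2] [545.9 164.1  60. ] [563.1 164.4  12. ]
[225 235   7  14  84] [228.4 241.5] [548.3  84.8  60. ] [566.  73.  12.]
```

View pics/w1.png

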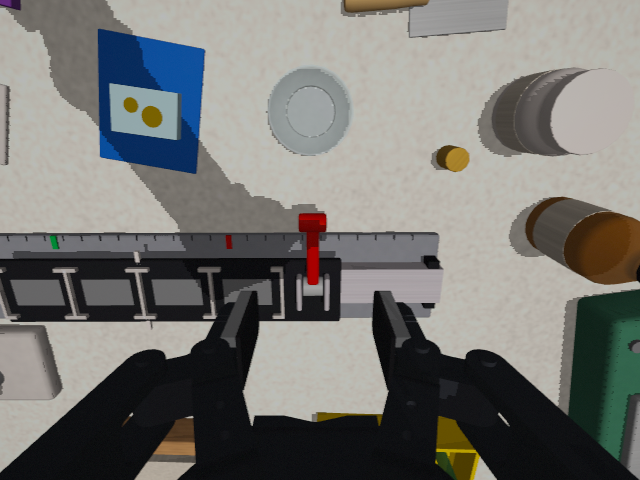

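The wrist view shows the crossbar at (312,222), the pointer at (137,257), the red mark at (228,241) and the green mark at (54,241).

Run:
```python
from h import *
f=np.load('wrist.npz')
e=np.array([.9992,.0405]);n=np.array([-.0405,.9992])
def pr(nm,u,v,z): w=px2w(f,u,v,z)[0][:2]; print(nm,w.round(1),'rail e,n',(w@e).round(1),(w@n).round(1))
pr('bar',312.5,222,65);pr('ptr',137.5,257,44);pr('red',228.4,241.5,12);pr('green',54,242,12);pr('hingeblk',313,285,55)
pr('railL',439,236,12);pr('railR',0,237,12)
for u,v in [(312,218),(312,226),(305,222),(312,250),(228,290)]: print(depthw(f,u,v).round(1))
plan(532,165,150,92.3)
```

```text
bar [524.5 163.5] rail e,n 530.7 142.2
ptr [574.4 -11.3] rail e,n 573.5 -34.6
red [565.9  73. ] rail e,n 568.4 50.0
green [ 574. -117.] rail e,n 568.8 -140.1
hingeblk [593.2 166.5] rail e,n 599.4 142.4
railL [550.6 301.4] rail e,n 562.3 278.8
railR [ 570.5 -174.4] rail e,n 563.0 -197.4
[520.7 162.9  65.1]
[527.5 163.2  67.6]
[524.6 156.7  65.6]
[553.2 164.1  61.4]
[608.2  78.3  43.5]
tcp [516.2 163.5 208.5] tooly 92.1 shift [-0.158  0.01   0.585] roll -0.007 t 3.33 w 51.2
```

Request:
step_arm(targets=[[0.2,-0.1,0,0.2,0],[0.2,-0.1,0,0.4,0],[0.2,-0.1,0,0.6,0],[0.2,-0.1,0,0.8,0],[0.2,-0.1,0,0.95,0]], newtons=60)

```text
t: 3.95
tcp_pos: [524.2, 168.0, 112.5]
orientation: [0.064, -3.14, -0.0]
ft_force: [0.6, -0.0, 0.6]
grip_width: 51.0
finger_force: 0.0
```

Request:
step_arm(targets=[[0.2,0,0,0.15,0],[0.2,0,0,0.3,0],[0.2,0,0,0.45,0],[0.2,0,0,0.6,0],[0.2,0,0,0.65,0]])

```text
t: 4.58
tcp_pos: [523.8, 167.3, 47.2]
orientation: [0.063, -3.139, 0.001]
ft_force: [-0.5, -0.1, 0.3]
grip_width: 50.9
finger_force: 0.0
```

Run:
```python
from h import *
f=cam('wrist'); cv2.imwrite('pics/w2.png',f['pixels'])
plan(526,163.6,48,92.3); print(manip.get_obs()['ft_force'])
```

```text
tcp [523.8 167.3  47.1] tooly 92.3 shift [-0.021 -0.038 -0.009] roll 0.0 t 4.62 w 51.4
[ 0.37940426 -0.42419386 -0.08580934]
```

View pics/w2.png

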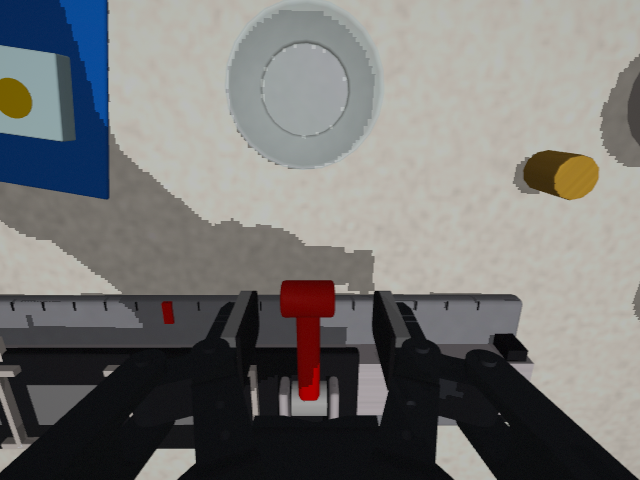

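The crossbar is at (308,298), between the pads.

Run:
```python
from h import *
f=np.load('wrist.npz');o=manip.get_obs()['tcp_pos']
print(w2px(f,[o,o+[0,0,11],o+[0,0,20]]),px2w(f,308,298,66),px2w(f,308,298,59),px2w(f,282,298,66),px2w(f,335,298,66))
for v in (290,300,310): print(depthw(f,308,v))
```

```text
[[315.96584607 282.85278353]
 [316.00895507 292.89798699]
 [316.0483189  302.07052982]] [[522.44065914 163.48204698  66.        ]] [[526.2668053  163.47368583  59.        ]] [[522.92719094 151.37265808  66.        ]] [[521.93549914 176.05659548  66.        ]]
[519.52067132 163.33768731  63.63515899]
[522.7568738  163.51847811  67.31945115]
[528.07729986 163.69491444  67.20089566]
```

Request:
step_arm(targets=[[0.2,-0.02,-0.038,0,0],[0.2,-0.02,-0.038,0,0],[-1,-0.02,-0.038,0,0],[-1,-0.02,-0.038,0,0],[-1,-0.02,-0.038,0,0]], newtons=60)

```text
t: 5.25
tcp_pos: [526.6, 163.9, 48.6]
orientation: [-0.063, 3.141, 0.0]
ft_force: [-0.5, 0.3, 0.5]
grip_width: 0.1
finger_force: 0.0
```

Request:
step_arm(targets=[[-1,0,0,0,0],[-1,-0.005,0,-0.05,0],[-1,-0.03,0,-0.11,0],[-1,-0.05,0,-0.17,0],[-1,-0.08,0,-0.22,0]])

```text
t: 5.88
tcp_pos: [534.9, 164.2, 71.1]
orientation: [-0.063, 3.14, 0.0]
ft_force: [-0.3, -0.0, 0.1]
grip_width: 0.1
finger_force: 0.0
```

Request:
step_arm(targets=[[-1,-0.06,0,-0.09,0],[-1,-0.13,0,-0.17,0],[-1,-0.22,0,-0.24,0],[-1,-0.31,0,-0.3,0],[-1,-0.36,0,-0.325,0]])

```text
t: 6.5
tcp_pos: [571.7, 165.6, 103.4]
orientation: [-0.062, 3.14, 0.0]
ft_force: [1.1, 0.1, -0.1]
grip_width: -0.4
finger_force: 0.0
```

Request:
step_arm(targets=[[-1,-0.05,0,-0.02,0],[-1,-0.1,0,-0.035,0],[-1,-0.15,0,-0.045,0],[-1,-0.17,0,-0.045,0],[-1,-0.17,0,-0.045,0]])

```text
t: 7.12
tcp_pos: [587.5, 166.2, 107.3]
orientation: [0.063, -3.141, 0.0]
ft_force: [-0.2, 0.0, -0.5]
grip_width: -0.3
finger_force: 0.0
```

Run:
```python
from h import *
f=cam('wrist'); cv2.imwrite('pics/w3.png',f['pixels'])
plan(526,163.6,48,92.3); print(manip.get_obs()['ft_force'])
```

```text
tcp [587.3 166.2 107.3] tooly 92.3 shift [ 0.613 -0.001  0.593] roll -0.0 t 7.17 w 0.2
[-0.26857345 -0.05434294 -0.73812561]
```

View pics/w3.png

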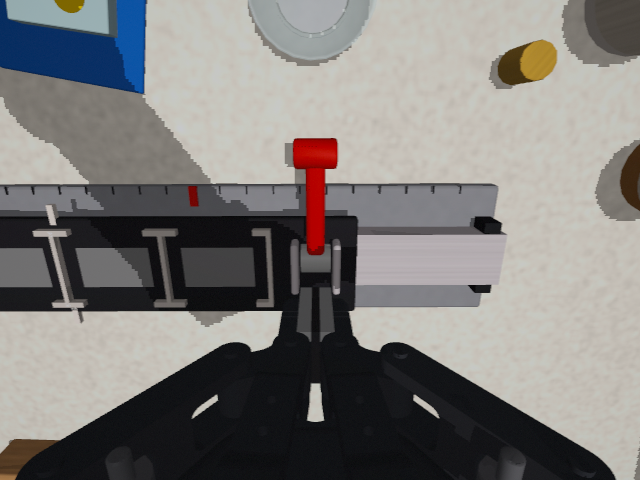

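The gripper closed on nothing: it reads 0 mm, and the bar is still down at (315,153). I'll check where the fingertips are using the depth image.

Run:
```python
from h import *
f=np.load('wrist.npz');o=manip.get_obs()['tcp_pos']
print('tcpcam',(np.array(f['R'])@o+f['t']), 'tcp px',w2px(f,o))
for u,v in [(316,262),(316,275),(300,290),(316,292),(300,300),(316,310),(316,330),(316,350),(316,375),(290,330),(315,150),(315,160)]: print(u,v,f['depth'][v,u],(depthw(f,u,v)-o*(v>200)).round(1))
```

```text
tcpcam [  0.40654319  24.88903719 182.38466934] tcp px [[315.94038496 282.55085541]]
316 262 234.97382 [ 10.5   0.6 -51.9]
316 275 252.16515 [ 26.    1.3 -64.9]
300 290 254.32489 [ 37.7  -9.8 -63.4]
316 292 150.1288 [-10.6  -0.5  30.5]
300 300 142.70216 [-10.7  -7.   38.2]
316 310 134.92264 [-11.2  -0.5  46.3]
316 330 123.04608 [-10.8  -0.6  59. ]
316 350 124.717705 [-3.1 -0.2 59.8]
316 375 127.16526 [ 7.   0.2 60.6]
290 330 129.91849 [ -6.4 -10.   53. ]
315 150 200.36595 [523.9 163.2  67.1]
315 160 202.29446 [529.5 163.4  66.9]
```

Run:
```python
from h import *
f=np.load('wrist.npz')
for v in range(280,294,1): print(v,f['depth'][v,312:320:3].round(0))
s=cam('scene');o=manip.get_obs()['tcp_pos']
p=w2px(s,[o,o+[0,0,-8],o+[0,0,28]]);print(p)
u,v=p[0].astype(int); cv2.imwrite('pics/s1.png',cv2.resize(s['pixels'][v-80:v+40,u-80:u+80],(640,480),interpolation=2))
for vv in range(v-40,v+14,4): print(vv,(depthw(s,u,vv)-o).round(0), s['pixels'][vv,u])
```

```text
280 [253. 252. 252.]
281 [252. 252. 252.]
282 [253. 252. 253.]
283 [253. 253. 252.]
284 [253. 252. 254.]
285 [253. 254. 253.]
286 [254. 253. 255.]
287 [154. 154. 155.]
288 [153. 154. 153.]
289 [152. 153. 152.]
290 [151. 151. 150.]
291 [151. 151. 151.]
292 [150. 149. 150.]
293 [148. 149. 149.]
[[407.99001134 265.32249054]
 [407.51547874 268.10811654]
 [409.6821259  255.34899011]]
225 [ 21. -18. 128.] [20 18 17]
229 [ 22. -17. 118.] [21 20 20]
233 [ 19. -15. 106.] [22 21 20]
237 [ 17. -14.  94.] [23 22 21]
241 [ 13. -12.  80.] [22 21 21]
245 [ 15. -11.  71.] [22 22 21]
249 [ 8. -9. 53.] [25 24 23]
253 [10. -8. 45.] [31 30 29]
257 [ 9. -6. 33.] [43 43 47]
261 [-54.   8. -47.] [40 41 90]
265 [-102.   19. -113.] [146 155 163]
269 [ -88.   17. -110.] [132 140 152]
273 [-23.   5. -48.] [112 120 149]
277 [-16.   5. -52.] [ 89  95 141]
```

View pics/s1.png

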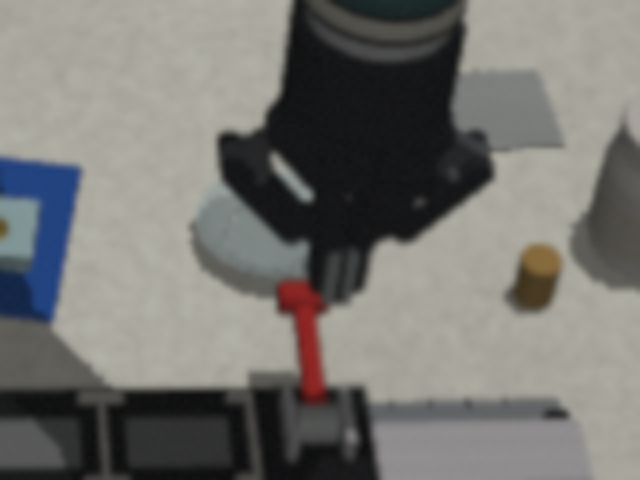

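Both cameras agree that the closed fingertips are about 26 mm above the reported TCP, not 8 mm below it, so the earlier grasp passed over the bar. I'll retry about 34 mm lower.

Request:
step_arm(targets=[[0.2,0.2,0,0,0],[0.2,0.4,0,0,0],[0.2,0.613,0,0,0],[0.2,0.613,0,0.1,0],[0.2,0.613,0,0.2,0]])

```text
t: 7.85
tcp_pos: [527.4, 164.0, 86.9]
orientation: [-0.063, 3.139, 0.001]
ft_force: [0.2, -0.0, -0.9]
grip_width: 51.1
finger_force: 0.0
```

Request:
step_arm(targets=[[0.2,0,0,0.2,0],[0.2,0,0,0.4,0],[0.2,0,0,0.6,0],[0.2,0,0,0.73,0],[0.2,0,0,0.73,0]])

```text
t: 8.48
tcp_pos: [526.1, 163.5, 13.1]
orientation: [0.062, -3.139, 0.001]
ft_force: [-0.6, -0.4, -0.2]
grip_width: 51.4
finger_force: 0.0
```

Request:
step_arm(targets=[[-1,0,0,0,0],[-1,0,0,0,0],[-1,0,0,0,0],[-1,0,0,0,0],[-1,0,0,0,0]])

```text
t: 9.1
tcp_pos: [526.9, 163.8, 15.0]
orientation: [-0.063, 3.14, 0.0]
ft_force: [0.2, -1.2, 4.2]
grip_width: 24.8
finger_force: 59.4
```

Run:
```python
from h import *
f=cam('wrist')
plan(526,163.6,14,92.3); o=manip.get_obs();print(o['ft_force'],o['finger_force'])
o=o['tcp_pos']
for v in range(270,330,4): print(v,[(depthw(f,u,v)-o).round(0) for u in (285,315,347)])
```

```text
tcp [526.9 163.8  15. ] tooly 92.3 shift [ 0.009 -0.001  0.01 ] roll -0.0 t 9.15 w 25.0
[ 0.31970766 -1.13429304  5.99951515] 59.448795318603516
270 [array([  0., -17., -15.]), array([ -0.,  -1., -16.]), array([ -2.,  17., -14.])]
274 [array([  3., -17., -16.]), array([  2.,  -0., -15.]), array([  1.,  18., -15.])]
278 [array([  5., -17., -15.]), array([  5.,  -0., -15.]), array([  4.,  18., -15.])]
282 [array([  8., -17., -15.]), array([  7.,  -0., -14.]), array([  7.,  18., -16.])]
286 [array([ 10., -17., -15.]), array([ 10.,  -0., -16.]), array([  9.,  18., -15.])]
290 [array([-10., -14.,  29.]), array([ 12.,  -0., -15.]), array([-12.,  13.,  30.])]
294 [array([-11., -13.,  33.]), array([ 15.,   0., -15.]), array([-11.,  13.,  32.])]
298 [array([-10., -13.,  36.]), array([ 17.,   0., -15.]), array([-12.,  12.,  36.])]
302 [array([ -9., -13.,  37.]), array([ 20.,   0., -16.]), array([-11.,  12.,  39.])]
306 [array([ -8., -13.,  38.]), array([ 23.,   0., -16.]), array([-11.,  12.,  41.])]
310 [array([ -8., -13.,  42.]), array([-9., -1., 42.]), array([-9., 12., 41.])]
314 [array([ -8., -13.,  44.]), array([-9., -1., 46.]), array([-8., 12., 43.])]
318 [array([ -8., -12.,  47.]), array([-8., -1., 47.]), array([-9., 11., 47.])]
322 [array([ -7., -12.,  48.]), array([-8., -1., 49.]), array([-7., 12., 47.])]
326 [array([ -6., -12.,  49.]), array([-6., -1., 49.]), array([-8., 11., 51.])]
```

Request:
step_arm(targets=[[-1,0,0,-0.02,0],[-1,-0.01,0,-0.06,0],[-1,-0.03,0,-0.11,0],[-1,-0.05,0,-0.17,0],[-1,-0.08,0,-0.22,0]])

```text
t: 9.78
tcp_pos: [532.7, 164.0, 36.3]
orientation: [0.063, -3.138, 0.001]
ft_force: [1.1, -0.0, -9.7]
grip_width: 25.1
finger_force: 59.5
```

Request:
step_arm(targets=[[-1,-0.06,0,-0.09,0],[-1,-0.13,0,-0.17,0],[-1,-0.22,0,-0.24,0],[-1,-0.31,0,-0.3,0],[-1,-0.36,0,-0.325,0]])

```text
t: 10.4
tcp_pos: [566.5, 165.2, 69.4]
orientation: [0.064, -3.133, 0.002]
ft_force: [-6.1, -1.1, -3.1]
grip_width: 24.9
finger_force: 58.9
```

Request:
step_arm(targets=[[-1,-0.05,0,-0.02,0],[-1,-0.1,0,-0.035,0],[-1,-0.14,0,-0.04,0],[-1,-0.16,0,-0.04,0],[-1,-0.16,0,-0.04,0]])

```text
t: 11.02
tcp_pos: [582.8, 166.0, 74.5]
orientation: [0.066, -3.134, 0.002]
ft_force: [-7.8, 0.2, 6.3]
grip_width: 24.5
finger_force: 58.4
```

Run:
```python
from h import *
f=cam('wrist'); cv2.imwrite('pics/w4.png',f['pixels'])
plan(526,163.6,48,92.3); o=manip.get_obs(); print(o['ft_force'],o['finger_force'])
```

```text
tcp [582.8 166.   74.5] tooly 92.4 shift [0.567 0.    0.269] roll 0.003 t 11.07 w 24.2
[-8.11544893 -0.93296958  6.0811247 ] 58.432472348213196
```

View pics/w4.png

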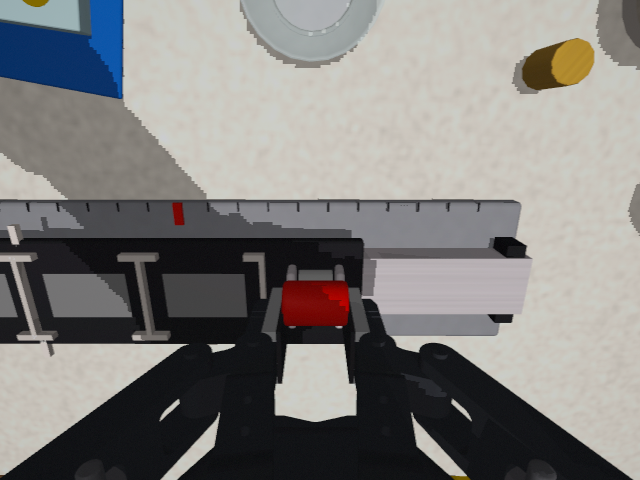

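The lever is up and held, with the bar at (316,303). I'll slide now, then measure the pointer against the mark.

Request:
step_arm(targets=[[-1,0,0.15,0,0],[-1,0,0.35,0,0],[-1,0,0.55,0,0],[-1,0,0.75,0,0],[-1,0,0.85,0,0]])

```text
t: 11.7
tcp_pos: [579.7, 251.2, 74.6]
orientation: [0.062, -3.135, 0.003]
ft_force: [-7.1, -3.4, 6.3]
grip_width: 24.4
finger_force: 58.8
```

Request:
step_arm(targets=[[-1,0,0,0,0],[-1,0,0,0,0],[-1,0,0,0,0],[-1,0,0,0,0],[-1,0,0,0,0]])

```text
t: 12.32
tcp_pos: [579.8, 252.9, 74.6]
orientation: [0.062, -3.136, -0.002]
ft_force: [-7.2, 2.0, 3.1]
grip_width: 24.5
finger_force: 58.7
```

```bash
cat >> h.py <<'E'
e=np.array([.9992,.0405]);n=np.array([-.0405,.9992])
def white_ptr(f,col='red'):
    """pointer tip n and mark n in wrist view"""
    hsv=cv2.cvtColor(f['pixels'],cv2.COLOR_BGR2HSV).astype(int);H,S,V=hsv[...,0],hsv[...,1],hsv[...,2]
    m=(((H<8)|(H>172))&(S>110)&(V>50)) if col=='red' else ((H>45)&(H<85)&(S>80)&(V>40))
    k,l,s,c=cv2.connectedComponentsWithStats(m.astype(np.uint8))
    for i in range(1,k):
        w=px2w(f,*c[i],12)[0][:2]
        if s[i,4]>15 and s[i,4]<400 and abs(w@e-568.5)<8: print(col,s[i],w.round(1),'n',(w@n).round(2))
E
python3 - <<'E'
from h import *
f=cam('wrist'); cv2.imwrite('pics/w5.png',f['pixels']); white_ptr(f)
plan(526,163.6,48,92.3); o=manip.get_obs(); print(o['ft_force'],o['finger_force'])
# pointer expected: n=51, e 572,z44
X=np.r_[572*e+51.5*n,44]; p=w2px(f,X)[0]; print(p); u,v=p.astype(int)
if 0<=u<640: 
    c=f['pixels'][v-40:v+30,max(0,u-60):u+60]; cv2.imwrite('pics/w5c.png',cv2.resize(c,None,fx=6,fy=6,interpolation=0)); print(max(0,u-60),v-40)
E
```

```text
red [ 39 202  16  23 255] [565.8  72.6] n 49.67
tcp [579.8 252.9  74.6] tooly 92.3 shift [ 0.572 -0.871  0.268] roll -0.001 t 12.38 w 24.3
[-7.061828    1.92757051  2.95128341] 58.730029463768005
[ 11.78254921 232.95803578]
0 192
```

View pics/w5c.png

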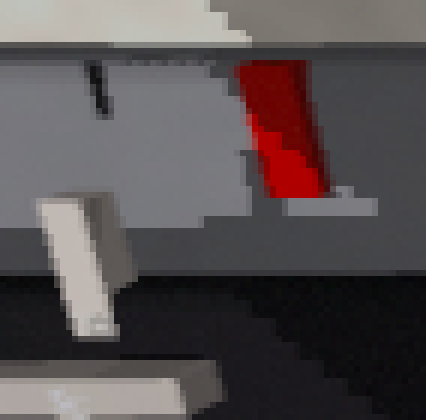

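The pointer tip is at about (9.7,225.5), and the mark is the red bar at (47,213).

Run:
```python
from h import *
f=np.load('wrist.npz')
for p in [(9.5,226,44),(9.5,226,46),(14.8,246,44),(44.5,203,12),(49.5,224,12)]:
    w=px2w(f,*p)[0][:2]; print(p,w.round(1),(w@e).round(1),(w@n).round(2))
print(depthw(f,10,230),depthw(f,12,240),depthw(f,46,210))
# top view too
t=cam('top'); 
for X in (np.r_[572*e+51*n,44],): print(w2px(t,X))
u,v=w2px(t,X)[0].round().astype(int)
g=cv2.cvtColor(t['pixels'],cv2.COLOR_BGR2GRAY); print(g[v-4:v+5,u-6:u+7]);print(u,v)
hsv=cv2.cvtColor(t['pixels'],cv2.COLOR_BGR2HSV)
m=((hsv[...,0]<8)|(hsv[...,0]>172))&(hsv[...,1]>110); ys,xs=np.nonzero(m[225:240,275:298]); print(xs.mean()+275,ys.mean()+225)
```

```text
(9.5, 226, 44) [565.2  74.3] 567.8 51.33
(9.5, 226, 46) [564.5  76.1] 567.2 53.13
(14.8, 246, 44) [577.6  74.5] 580.1 51.1
(44.5, 203, 12) [559.1  72.5] 561.6 49.85
(49.5, 224, 12) [573.6  73. ] 576.0 49.73
[567.72896008  73.84494453  43.82234257] [574.01072234  73.37745891  43.57861253] [563.66907454  73.06010176  12.60639449]
[[285.63182772 227.81012026]]
[[ 48  77  86  85  83  85  76  71  66  48  30  21  24]
 [ 29  38  40  44  67  84  71  41  35  27  24  28  28]
 [ 27  32  36  50  89 117  99  53  31  37  37  48  48]
 [ 41  36  47  68 110 137 116  73  57  61  74  81  80]
 [ 57  56  55  77 119 141 120  83  78  83  94 100 100]
 [ 60  61  62  78 110 133 116  92  92 100 104 106 108]
 [ 59  60  61  65  87  99  88  82  93 103 103 106 104]
 [ 59  59  62  57  67  73  68  71  94 104 107 106 105]
 [ 58  61  60  64  58  55  52  67  89 100 103 108 102]]
286 228
285.77777777777777 231.88888888888889
```

Request:
step_arm(targets=[[-1,0.04,0,0.01,0],[-1,0.08,0,0.015,0],[-1,0.12,0,0.025,0],[-1,0.16,0,0.04,0],[-1,0.2,0,0.06,0]])

```text
t: 13.05
tcp_pos: [568.6, 252.2, 69.8]
orientation: [-0.063, 3.129, 0.007]
ft_force: [1.7, 1.2, 10.8]
grip_width: 24.7
finger_force: 60.6
```

Request:
step_arm(targets=[[-1,0.06,0,0.04,0],[-1,0.13,0,0.1,0],[-1,0.21,0,0.18,0],[-1,0.28,0,0.26,0],[-1,0.33,0,0.33,0]])

```text
t: 13.68
tcp_pos: [535.5, 250.6, 36.3]
orientation: [-0.065, 3.13, 0.006]
ft_force: [2.1, 1.0, 10.8]
grip_width: 24.5
finger_force: 75.1
```

Request:
step_arm(targets=[[-1,0.03,0,0.06,0],[-1,0.05,0,0.12,0],[-1,0.06,0,0.18,0],[-1,0.065,0,0.23,0],[-1,0.065,0,0.25,0]])

```text
t: 14.3
tcp_pos: [527.8, 249.9, 13.7]
orientation: [-0.065, 3.133, 0.004]
ft_force: [-6.1, -0.6, 43.3]
grip_width: 24.9
finger_force: 89.8
```

Run:
```python
from h import *
f=cam('wrist')
plan(526,163.6,14,92.3); o=manip.get_obs();print(o['ft_force'],o['finger_force'])
p=w2px(f,o['tcp_pos']+[0,0,50])[0].astype(int)
for v in range(280,330,6): print(v,depthw(f,p[0],v).round(1),f['pixels'][v,p[0]])
```

```text
tcp [527.9 250.   13.9] tooly 92.4 shift [ 0.055 -0.862 -0.003] roll 0.002 t 14.35 w 24.7
[-5.58586231  0.1067464  35.59187353] 89.09600615501404
280 [533.4 250.2  -0.9] [102 109 112]
286 [537.  250.4  -0.6] [100 106 110]
292 [ 5.407e+02  2.505e+02 -3.000e-01] [101 107 111]
298 [444.9 245.7 178.1] [102 108 112]
304 [444.9 245.7 178.1] [ 5  8 79]
310 [514.2 249.1  63. ] [ 2  3 89]
316 [516.3 249.2  63.8] [ 4  7 96]
322 [518.  249.3  65.2] [  6   6 103]
328 [520.3 249.4  65.6] [  7   8 102]
```

Now at 36–43 N against the stop, so the lever is fully down. I'll release and lift, then plan the multi-call turn.

Request:
step_arm(targets=[[-1,0,0,-0.02,0],[0.2,0,0,-0.03,0],[0.2,0,0,-0.03,0],[0.2,0,0,-0.2,0],[0.2,0,0,-0.4,0]])

```text
t: 14.98
tcp_pos: [523.0, 248.2, 49.2]
orientation: [0.063, -3.14, 0.002]
ft_force: [-0.0, 0.7, -0.4]
grip_width: 51.3
finger_force: 0.0
```

Request:
step_arm(targets=[[0.2,0,0,-0.2,0],[0.2,0,0,-0.4,0],[0.2,0,0,-0.6,0],[0.2,0,0,-0.8,0],[0.2,0,0,-0.8,0]])

```text
t: 15.6
tcp_pos: [524.6, 249.1, 130.7]
orientation: [-0.063, 3.138, 0.002]
ft_force: [-0.5, 0.5, 0.9]
grip_width: 51.2
finger_force: 0.0
```

```bash
cat >> h.py <<'E'
def path(x,y,z,yawy,N):
    o=manip.get_obs(); M=Ro.from_rotvec(o['orientation']).as_matrix()
    ty=np.degrees(np.arctan2(M[1,1],M[0,1])); d=(np.array([x,y,z])-o['tcp_pos'])/N; r=-((yawy-ty+180)%360-180)/N
    print('q',o['joint_pos'].round(2),'tcp',o['tcp_pos'].round(1),'ty',ty.round(1),'w',o['grip_width'].round(1),'F',o['ft_force'].round(1),'t',round(o['t'],1))
    for i in range(N):
        a=np.radians(ty-r*i); Y=np.array([np.cos(a),np.sin(a)]); X=np.array([-np.sin(a),np.cos(a)])
        # tool z down: x = y cross z
        X=np.cross(np.r_[Y,0],[0,0,-1])[:2]
        print('call',i,[round(v,3) for v in (d[:2]@X/100,d[:2]@Y/100,-d[2]/100,r/30)])
E
python3 - <<'E'
from h import *
path(430,-3,125,-5.2,4)
t=cam('top'); cv2.imwrite('pics/t2.png',t['pixels'])
w=cam('wrist'); white_ptr(w)
u,v=w2px(w,np.r_[572*e+51.5*n,44])[0]; print(u,v)
for b in (-109.5,-36.5,36.5,109.5): print((np.r_[613.5*e+(51.5+b)*n]).round(1))
E
```

```text
Traceback (most recent call last):
  File "h.py", line 38, in path
    print('q',o['joint_pos'].round(2),'tcp',o['tcp_pos'].round(1),'ty',ty.round(1),'w',o['grip_width'].round(1),'F',o['ft_force'].round(1),'t',round(o['t'],1))
                                                                                       ^^^^^^^^^^^^^^^^^^^^^
AttributeError: 'float' object has no attribute 'round'
```

```bash
sed -i "s/o\['grip_width'\].round(1),'F'/round(o['grip_width'],1),'F'/" h.py
python3 - <<'E'
from h import *
path(433,-1,125,-5.2,4)
t=cam('top'); cv2.imwrite('pics/t2.png',t['pixels'])
w=cam('wrist'); white_ptr(w)
u,v=w2px(w,np.r_[572*e+51.5*n,44])[0]; print(u,v)
for b in (-109.5,-36.5,36.5,109.5): print((np.r_[613.5*e+(51.5+b)*n]).round(1))
E
```

```text
q [-0.51  0.51 -0.01  2.    0.01  0.62  1.08] tcp [524.6 249.1 130.7] ty 92.3 w 51.2 F [-0.5  0.5  0.9] t 15.6
call 0 [np.float64(0.254), np.float64(-0.616), np.float64(0.014), np.float64(0.812)]
call 1 [np.float64(-0.023), np.float64(-0.665), np.float64(0.014), np.float64(0.812)]
call 2 [np.float64(-0.296), np.float64(-0.597), np.float64(0.014), np.float64(0.812)]
call 3 [np.float64(-0.515), np.float64(-0.422), np.float64(0.014), np.float64(0.812)]
red [106 250  10  18 144] [565.8  72.7] n 49.68
91.17909733026323 278.602580220955
[615.4 -33.1]
[612.4  39.8]
[609.4 112.8]
[606.5 185.7]
```

Request:
step_arm(targets=[[0.5,0.05,-0.12,0,0.16],[0.5,0.1,-0.24,0,0.32],[0.5,0.15,-0.36,0,0.48],[0.5,0.2,-0.48,0,0.64],[0.5,0.25,-0.62,0,0.81]])

```text
t: 16.32
tcp_pos: [499.8, 185.2, 127.8]
orientation: [-0.603, -3.081, 0.002]
ft_force: [0.2, 0.0, -0.1]
grip_width: 64.1
finger_force: 0.0
```

Request:
step_arm(targets=[[0.5,0,-0.13,0,0.16],[0.5,-0.01,-0.26,0,0.32],[0.5,-0.01,-0.4,0,0.48],[0.5,-0.02,-0.53,0,0.64],[0.5,-0.02,-0.67,0,0.81]])

```text
t: 16.95
tcp_pos: [476.7, 122.2, 128.0]
orientation: [-1.239, -2.886, 0.003]
ft_force: [0.5, -0.1, -0.4]
grip_width: 64.0
finger_force: 0.0
```

Request:
step_arm(targets=[[0.5,-0.06,-0.12,0,0.16],[0.5,-0.12,-0.24,0,0.32],[0.5,-0.18,-0.36,0,0.48],[0.5,-0.24,-0.48,0,0.64],[0.5,-0.3,-0.6,0,0.81]])

```text
t: 17.58
tcp_pos: [454.0, 59.2, 128.1]
orientation: [-1.818, -2.561, 0.003]
ft_force: [0.6, 0.9, -0.4]
grip_width: 64.4
finger_force: 0.0
```

Request:
step_arm(targets=[[0.5,-0.1,-0.08,0,0.16],[0.5,-0.2,-0.16,0,0.32],[0.5,-0.3,-0.25,0,0.48],[0.5,-0.4,-0.33,0,0.64],[0.5,-0.51,-0.42,0.03,0.81]])

```text
t: 18.2
tcp_pos: [432.2, -3.0, 125.9]
orientation: [2.32, 2.118, 0.001]
ft_force: [-0.1, -0.2, -0.5]
grip_width: 64.5
finger_force: 0.0
```

Run:
```python
from h import *
path(433,-1,125,-5.2,1)
w=cam('wrist'); cv2.imwrite('pics/w6.png',w['pixels'])
o=manip.get_obs()['tcp_pos']; print(-np.array(w['R']).T@w['t']-o)
```

```text
q [-0.44  0.41  0.45  2.33 -0.39  0.47  0.23] tcp [432.2  -3.  125.9] ty -5.2 w 64.5 F [-0.1 -0.2 -0.5] t 18.2
call 0 [np.float64(0.021), np.float64(0.007), np.float64(0.009), np.float64(-0.0)]
[  8.64853005  82.65917043 165.41119653]
```

View pics/w6.png

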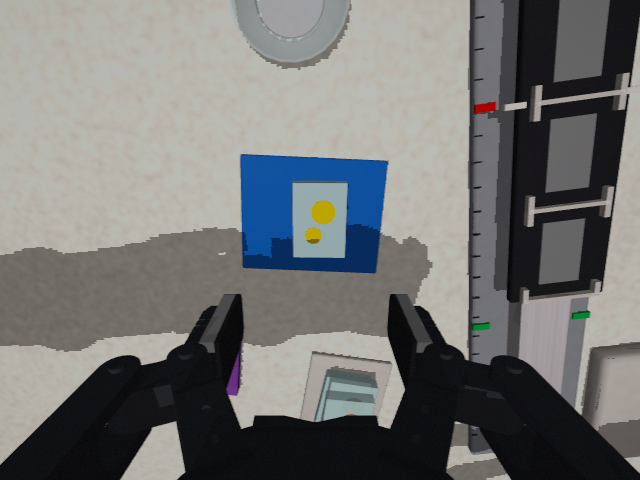

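P4 shows at (292–347, 182–258), square to the tool. Now its exact position, plus the deck centreline.

```bash
cat >> h.py <<'E'
def plate(f,z,roi,hs=(75,105),smax=110,vmin=120):
    """top-face minAreaRect in world at height z; roi u0,u1,v0,v1"""
    hsv=cv2.cvtColor(f['pixels'],cv2.COLOR_BGR2HSV).astype(int); H,S,V=hsv[...,0],hsv[...,1],hsv[...,2]
    m=((H>hs[0])&(H<hs[1])&(S>15)&(S<smax)&(V>vmin)).astype(np.uint8)
    k=np.zeros_like(m); u0,u1,v0,v1=roi; k[v0:v1,u0:u1]=1; m&=k
    c=max(cv2.findContours(cv2.morphologyEx(m,cv2.MORPH_OPEN,np.ones((3,3))),0,1)[0],key=cv2.contourArea).reshape(-1,2)
    c=cv2.convexHull(c).reshape(-1,2)
    w=px2w(f,c[:,0],c[:,1],z)[:,:2].astype(np.float32); r=cv2.minAreaRect(w)
    print('px',c.min(0),c.max(0),'rect',np.round(r[0],1),np.round(r[1],1),round(r[2],1)); return r
E
python3 - <<'E'
from h import *
w=np.load('wrist.npz')
for vm in (70,110,150): plate(w,15,(270,370,170,270),vmin=vm)
print(w['pixels'][[178,181,183,185,200,250],310])
d=w['depth'][190:250:10,300:340:10]
print(np.mean([depthw(w,u,v)[2] for u in range(300,340,8) for v in range(190,250,8)]))
# deck edges and bay ribs: front rib ends px
for p in [(535,85),(628,78),(530,197),(608,188)]: print(p,[ (lambda q:(round(q@e,1),round(q@n,1)))(px2w(w,*p,49)[0][:2])])
for p in [(517,150),(633,60)]: print(p,[ (lambda q:(round(q@e,1),round(q@n,1)))(px2w(w,*p,44)[0][:2])])
E
```

```text
px [292 181] [347 257] rect [435.6  -2.2] [64.6 43.6] 84.5
px [292 183] [347 257] rect [435.6  -3. ] [63.  43.6] 84.5
px [293 183] [346 257] rect [435.5  -2.9] [62.9 42.8] 84.3
[[159  82  17]
 [ 99  92  77]
 [169 166 146]
 [174 170 150]
 [173 170 150]
 [171 167 146]]
14.607389303055083
(535, 85) [(np.float64(583.3), np.float64(60.6))]
(628, 78) [(np.float64(641.3), np.float64(57.1))]
(530, 197) [(np.float64(584.5), np.float64(-12.6))]
(608, 188) [(np.float64(637.9), np.float64(-13.2))]
(517, 150) [(np.float64(576.7), np.float64(20.4))]
(633, 60) [(np.float64(647.0), np.float64(67.4))]
```

Request:
step_arm(targets=[[0.06,0,0.035,0.1,0],[0.06,0,0.035,0.2,0],[0.06,0,0.035,0.3,0],[0.06,0,0.035,0.4,0],[0.06,0,0.035,0.5,0]])

```text
t: 18.88
tcp_pos: [435.7, -2.4, 75.1]
orientation: [-2.314, -2.125, 0.0]
ft_force: [-0.5, 0.5, -0.2]
grip_width: 45.4
finger_force: 0.0
```

Run:
```python
from h import *
w=cam('wrist'); o=manip.get_obs(); print(o['grip_width'])
path(435.6,-2.7,75,-5.5,1)
M=Ro.from_rotvec(o['orientation']).as_matrix()
d=w['depth']
for u in (250,256,260,264,268,272,276,366,370,374,378,382,386):
    for v in range(270,330):
        if d[v,u]<170 and d[v,u]>0: print(u,v,(M.T@(depthw(w,u,v+1)-o['tcp_pos'])).round(1)); break
plate(w,15,(150,500,100,350),vmin=110)
print(np.unique((w['depth']==0).sum()))
```

```text
45.20108114310056
q [-0.34  0.51  0.33  2.35 -0.48  0.34  0.31] tcp [435.   -2.5  74.3] ty -4.9 w 45.2 F [-0.4 -0.1 -0.6] t 18.9
call 0 [np.float64(-0.002), np.float64(0.006), np.float64(-0.007), np.float64(0.02)]
250 290 [ 11.  -27.1 -31.5]
256 290 [ 10.4 -24.8 -30.4]
260 290 [ 10.2 -23.2 -29.8]
264 290 [  8.5 -22.  -26.6]
366 300 [  2.9  23.4 -25.6]
370 290 [ 10.2  24.1 -30. ]
374 290 [ 10.8  25.6 -31.2]
378 290 [ 11.   27.3 -31.5]
382 290 [ 10.5  29.2 -30.6]
386 297 [ 11.2  29.4 -38. ]
px [283 198] [349 285] rect [435.4  -2.8] [63.3 44. ] 84.4
[1260]
```

Request:
step_arm(targets=[[0.4,0,0,0,0.02],[0.4,0,0.006,0.25,0.02],[0.4,0,0.006,0.5,0.02],[0.4,0,0.006,0.75,0.02],[0.4,0,0.006,0.97,0.02]], newtons=50)

```text
t: 19.55
tcp_pos: [437.0, -2.7, -21.6]
orientation: [2.325, 2.111, 0.001]
ft_force: [-0.6, -0.3, 0.4]
grip_width: 60.1
finger_force: 0.0
```

Request:
step_arm(targets=[[0.4,0,0,0.01,0],[-1,0,0,0.01,0],[-1,0,0,0.01,0],[-1,0,0,0.01,0],[-1,0,0,0.01,0]])

```text
t: 20.18
tcp_pos: [436.9, -2.6, -21.3]
orientation: [2.325, 2.112, 0.002]
ft_force: [-0.0, 0.5, 6.4]
grip_width: 42.8
finger_force: 51.5
```

Run:
```python
from h import *
o=manip.get_obs(); print(o['finger_force'])
path(435.6,-2.7,-24.5,-5.5,1)
w=cam('wrist'); cv2.imwrite('pics/w7.png',w['pixels'])
```

```text
51.53635919094086
q [-0.15  0.7   0.08  2.37 -0.63  0.08  0.43] tcp [436.9  -2.6 -21.3] ty -5.5 w 42.8 F [-0.   0.5  6.4] t 20.2
call 0 [np.float64(-0.002), np.float64(-0.013), np.float64(0.032), np.float64(0.0)]
```

Request:
step_arm(targets=[[-1,0,0,-0.1,0],[-1,0,0,-0.3,0],[-1,0,0,-0.5,0],[-1,0,0,-0.7,-0.13],[-1,0,0,-0.9,-0.26]])

```text
t: 20.85
tcp_pos: [436.0, -2.4, 69.1]
orientation: [2.174, 2.268, 0.0]
ft_force: [0.4, 0.2, 0.1]
grip_width: 43.0
finger_force: 50.9
```

Run:
```python
from h import *
o=manip.get_obs(); print(o['finger_force'])
path(612.2,39.8,70,2.3,2)
w=cam('wrist'); white_ptr(w); white_ptr(w,'green')
```

```text
50.864877104759216
q [-0.33  0.52  0.31  2.36 -0.48  0.33  0.44] tcp [436.   -2.4  69.1] ty 2.4 w 43.0 F [0.4 0.2 0.1] t 20.9
call 0 [np.float64(0.174), np.float64(0.889), np.float64(-0.005), np.float64(0.002)]
call 1 [np.float64(0.175), np.float64(0.889), np.float64(-0.005), np.float64(0.002)]
red [520 131  29  11 304] [566.1  73.2] n 50.2
```

Request:
step_arm(targets=[[-1,0.03,0.15,0,0],[-1,0.07,0.35,0,0],[-1,0.11,0.55,0,0],[-1,0.15,0.75,0,0],[-1,0.175,0.89,0,0]])

```text
t: 21.52
tcp_pos: [526.2, 19.1, 67.1]
orientation: [2.176, 2.266, -0.0]
ft_force: [0.4, -1.1, -0.3]
grip_width: 42.5
finger_force: 50.9
```

Request:
step_arm(targets=[[-1,0.03,0.15,0,0],[-1,0.07,0.35,0,0],[-1,0.11,0.55,0,0],[-1,0.15,0.75,0,0],[-1,0.175,0.89,0,0]])

```text
t: 22.15
tcp_pos: [613.8, 39.9, 67.6]
orientation: [-2.176, -2.266, 0.0]
ft_force: [-0.4, 0.2, -1.2]
grip_width: 42.6
finger_force: 50.9
```

Run:
```python
from h import *
o=manip.get_obs(); print(o['finger_force'])
path(612.2,39.8,70,2.3,1)
w=cam('wrist'); cv2.imwrite('pics/w8.png',w['pixels'])
print(w2px(w,[np.r_[612.7*e+(51+b)*n,44] for b in (-109.5,-73,-36.5,0,36.5,73,109.5)]).round(0))
```

```text
50.90327203273773
q [-0.4   0.67  0.39  1.97 -0.44  0.58  0.32] tcp [613.8  39.9  67.6] ty 2.3 w 42.6 F [-0.4  0.2 -1.2] t 22.1
call 0 [np.float64(-0.0), np.float64(-0.016), np.float64(-0.024), np.float64(0.0)]
[[312. 369.]
 [312. 320.]
 [311. 265.]
 [311. 204.]
 [311. 134.]
 [311.  56.]
 [310. -34.]]
```

View pics/w8.png

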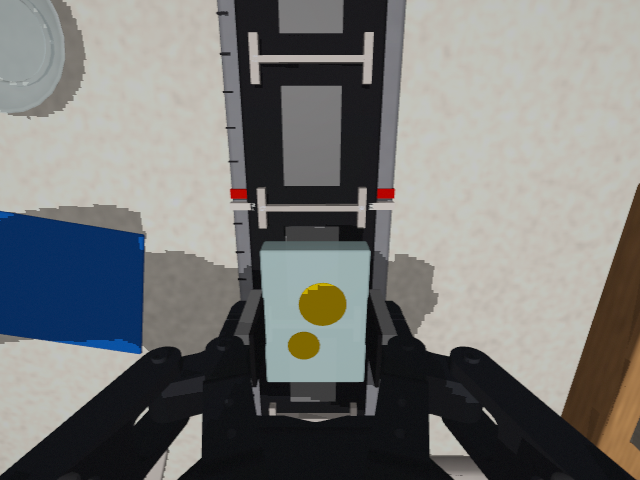

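The held plate is at (262–369, 250–381), rib 2/3 at v=208 and rib 3/4 at v=59. I'll compute the alignment from these.

Run:
```python
from h import *
w=np.load('wrist.npz'); z=manip.get_obs()['tcp_pos'][2]
def q(u,v,z): p=px2w(w,u,v,z)[0][:2]; return (p@e).round(1),(p@n).round(1)
print('rib23',q(258,208,49),q(366,208,49),q(312,208,49)); print('rib34',q(249,59,49),q(373,59,49),q(311,59,49)); print('rib12',q(270,408,49),q(355,408,49))
print('deck',q(243,160,44),q(382,160,44)); print('ptr',q(252,206,44),q(368,206,44),'red',q(238,193.5,12),q(386,193.5,12))
print('plate',[q(u,v,z+36) for u,v in [(262,250),(369,250),(366,381),(265,381),(315,250),(315,381)]]); plate(w,z+36,(240,380,246,395),vmin=130)
print(np.mean([depthw(w,u,v)[2] for u in range(275,300,8) for v in range(270,370,8)])-z, depthw(w,312,208)[2],depthw(w,312,150)[2])
o=manip.get_obs()['tcp_pos'];print('tcp',o[:2]@e,o[:2]@n)
```

```text
rib23 (np.float64(584.2), np.float64(49.8)) (np.float64(642.1), np.float64(49.7)) (np.float64(613.2), np.float64(49.8))
rib34 (np.float64(583.7), np.float64(122.0)) (np.float64(642.2), np.float64(122.0)) (np.float64(612.9), np.float64(122.0))
rib12 (np.float64(585.1), np.float64(-85.7)) (np.float64(641.0), np.float64(-85.7))
deck (np.float64(576.8), np.float64(74.6)) (np.float64(650.1), np.float64(74.5))
ptr (np.float64(580.1), np.float64(49.6)) (np.float64(643.9), np.float64(49.6)) red (np.float64(565.8), np.float64(49.9)) (np.float64(659.9), np.float64(49.9))
plate [(np.float64(594.1), np.float64(46.7)), (np.float64(635.9), np.float64(46.7)), (np.float64(637.6), np.float64(-16.1)), (np.float64(592.4), np.float64(-16.1)), (np.float64(614.8), np.float64(46.7)), (np.float64(614.8), np.float64(-16.1))]
px [260 250] [369 381] rect [613.7  40.2] [43.2 62.8] 2.4
35.462910014468605 47.76568045714242 43.35310017601677
tcp 617.2609042190045 15.434648850886214
```

Request:
step_arm(targets=[[-1,-0.02,-0.018,0,0],[-1,-0.02,-0.018,0.12,0],[-1,-0.02,-0.018,0.24,0],[-1,-0.02,-0.018,0.36,0],[-1,-0.02,-0.018,0.44,0]])

```text
t: 22.82
tcp_pos: [610.4, 37.4, 22.7]
orientation: [-2.176, -2.265, 0.002]
ft_force: [-0.7, 0.5, -0.4]
grip_width: 43.0
finger_force: 50.9
```

Request:
step_arm(targets=[[-1,0,0,0.01,0],[-1,0,0,0.02,0],[-1,0,0,0.03,0],[-1,0,0,0.03,0],[-1,0,0,0.03,0]])

```text
t: 23.45
tcp_pos: [611.3, 37.5, 21.1]
orientation: [2.176, 2.265, 0.001]
ft_force: [-1.3, 0.7, -0.3]
grip_width: 42.4
finger_force: 50.9
```

Run:
```python
from h import *
path(612.2,39.8,20,2.3,1)
w=cam('wrist');  z=manip.get_obs()['tcp_pos'][2]
r=plate(w,56,(230,390,246,395),vmin=130); c=np.array(r[0]); print(c@e,c@n)
print(np.mean([depthw(w,u,v)[2] for u in range(275,300,8) for v in range(270,370,8)]))
def q(u,v,z): p=px2w(w,u,v,z)[0][:2]; return (p@e).round(1),(p@n).round(1)
cv2.imwrite('pics/w9.png',w['pixels'])
```

```text
q [-0.36  0.74  0.33  1.99 -0.48  0.49  0.36] tcp [611.3  37.5  21.1] ty 2.3 w 42.4 F [-1.3  0.7 -0.3] t 23.4
call 0 [np.float64(0.023), np.float64(0.01), np.float64(0.011), np.float64(0.0)]
px [260 250] [369 381] rect [611.1  36.9] [43.7 63.6] 2.4
612.1444540462494 12.096726724243164
56.79815115850955
```

Request:
step_arm(targets=[[-1,0.01,0.008,0.005,0],[-1,0.01,0.008,0.01,0],[0.25,0.01,0.008,0.01,0],[0.25,0.01,0.008,0.01,0],[0.25,0.01,0.008,0.01,0]])

```text
t: 24.12
tcp_pos: [611.9, 38.4, 20.0]
orientation: [2.176, 2.265, 0.0]
ft_force: [0.2, 0.4, 0.0]
grip_width: 53.6
finger_force: 0.0
```

Request:
step_arm(targets=[[0.25,0,0,-0.1,0],[0.25,0,0,-0.3,0],[0.25,0,0,-0.5,0],[0.25,0,0,-0.7,0],[0.25,0,0,-0.9,0]])

```text
t: 24.75
tcp_pos: [612.1, 38.5, 111.9]
orientation: [2.176, 2.265, 0.001]
ft_force: [-0.1, 1.4, 0.1]
grip_width: 53.3
finger_force: 0.0
```

Run:
```python
from h import *
w=cam('wrist')
r=plate(w,56,(230,390,180,330),vmin=110); c=np.array(r[0]); print(c@e,c@n)
print([depthw(w,u,v)[2].round(1) for u,v in ((292,240),(335,240),(292,290),(335,290))])
path(439,-187,110,-12.7,3)
cv2.imwrite('pics/w10.png',w['pixels'])
```

```text
px [281 199] [348 287] rect [611.6  38.5] [43.9 62.5] 2.3
612.6975930438995 13.713861251831053
[np.float64(56.3), np.float64(55.5), np.float64(48.9), np.float64(48.5)]
q [-0.44  0.61  0.43  1.95 -0.41  0.66  0.29] tcp [613.9  38.4 114.2] ty 2.3 w 53.2 F [-0.3  0.3  1.2] t 24.8
call 0 [np.float64(-0.727), np.float64(-0.612), np.float64(0.014), np.float64(0.167)]
call 1 [np.float64(-0.778), np.float64(-0.547), np.float64(0.014), np.float64(0.167)]
call 2 [np.float64(-0.823), np.float64(-0.477), np.float64(0.014), np.float64(0.167)]
```

View pics/w10.png

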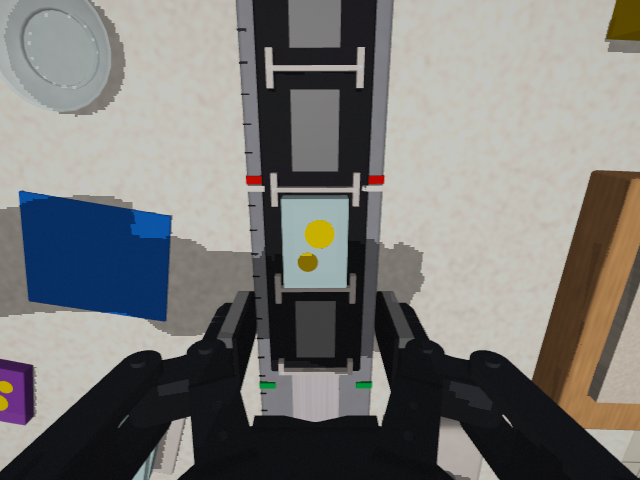

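P4 lies flat in bay 2, at (281–348, 199–287). Before going to the stack I'll locate the microscope's eyepieces.

Run:
```python
from h import *
s=np.load('scene.npz'); t=cam('top')
for p in [(172,128),(207,128),(175,150),(207,150),(187,190)]: print('s',p,depthw(s,*p).round(0))
for p in [(407,208),(436,208),(407,200),(434,197),(410,180)]: print('t',p,depthw(t,*p).round(0))
# microscope points extents from top depth
P=np.array([depthw(t,u,v) for u in range(380,450,2) for v in range(110,222,2)]); P=P[P[:,2]>120]
print('x range',P[:,0].min(),P[:,0].max(),'y',P[:,1].min(),P[:,1].max()); i=P[:,0].argsort()[:8]; print(P[i].round(0))
j=P[(P[:,0]<620)]; print(j[:,2].min(),j[:,1].min(),j[:,1].max())
```

```text
s (172, 128) [ 539. -251.  382.]
s (207, 128) [ 536. -193.  380.]
s (175, 150) [ 566. -245.  357.]
s (207, 150) [ 567. -190.  358.]
s (187, 190) [ 636. -215.  330.]
t (407, 208) [ 523. -192.  388.]
t (436, 208) [ 522. -251.  388.]
t (407, 200) [ 543. -195.  379.]
t (434, 197) [ 549. -252.  376.]
t (410, 180) [ 602. -215.  332.]
x range 277.08643493989194 762.5510336960776 y -269.1956906792988 1.295649838741131
[[2.77e+02 1.00e+00 1.26e+03]
 [2.77e+02 1.00e+00 1.26e+03]
 [2.77e+02 1.00e+00 1.26e+03]
 [2.77e+02 1.00e+00 1.26e+03]
 [2.77e+02 1.00e+00 1.26e+03]
 [2.77e+02 1.00e+00 1.26e+03]
 [2.77e+02 1.00e+00 1.26e+03]
 [2.77e+02 1.00e+00 1.26e+03]]
158.885502289334 -269.1956906792988 1.295649838741131
```

The eyepieces reach x≈520 at z above 350. I'll go back in x first, then sideways.

Request:
step_arm(targets=[[0.4,-0.03,-0.15,0,0],[0.4,-0.06,-0.35,0,0],[0.4,-0.09,-0.55,0,0],[0.4,-0.13,-0.75,0,0],[0.4,-0.16,-0.91,0,0]])

```text
t: 25.48
tcp_pos: [518.6, 18.3, 109.1]
orientation: [-2.176, -2.263, 0.004]
ft_force: [0.3, -0.5, -0.1]
grip_width: 59.9
finger_force: 0.0
```

Request:
step_arm(targets=[[0.4,-0.02,-0.15,0,0],[0.4,-0.03,-0.35,0,0],[0.4,-0.05,-0.55,0,0],[0.4,-0.06,-0.7,0,0],[0.4,-0.07,-0.84,0,0]])

```text
t: 26.1
tcp_pos: [437.3, 8.4, 109.9]
orientation: [2.176, 2.265, 0.0]
ft_force: [0.9, 0.1, 0.3]
grip_width: 59.7
finger_force: 0.0
```

Request:
step_arm(targets=[[0.4,-0.15,-0.01,0,0.1],[0.4,-0.35,-0.02,0,0.2],[0.4,-0.55,-0.02,0,0.3],[0.4,-0.75,-0.03,0,0.4],[0.4,-0.97,-0.04,0,0.5]])

```text
t: 26.72
tcp_pos: [438.9, -90.5, 110.1]
orientation: [2.456, 1.956, 0.001]
ft_force: [-0.5, 0.5, 0.2]
grip_width: 59.6
finger_force: 0.0
```

Request:
step_arm(targets=[[0.4,-0.15,0.03,0,0],[0.4,-0.35,0.08,0,0],[0.4,-0.55,0.13,0,0],[0.4,-0.7,0.16,0,0],[0.4,-0.83,0.19,0,0]])

```text
t: 27.35
tcp_pos: [438.1, -174.7, 109.9]
orientation: [2.454, 1.962, 0.0]
ft_force: [-0.3, -0.0, -0.7]
grip_width: 59.8
finger_force: 0.0
```

Run:
```python
from h import *
w=cam('wrist')
print(w2px(w,[[439.2,-187.3,42]]))
for vm in (110,140,160): plate(w,42,(200,420,130,330),vmin=vm)
path(439,-187,100,-12.7,1)
cv2.imwrite('pics/w11.png',w['pixels'])
```

```text
[[320.48124853 254.96111309]]
px [295 205] [361 302] rect [ 443.6 -189.1] [74.3 45.9] 76.6
px [295 220] [360 302] rect [ 442.1 -194. ] [64.  45.3] 76.6
px [298 221] [357 286] rect [ 444.  -187.9] [49.7 41.9] 76.9
q [-0.06  0.48  0.46  2.26 -0.45  0.48  0.53] tcp [ 438.4 -176.7  110.2] ty -12.8 w 59.6 F [-0.1 -1.8 -0.1] t 27.4
call 0 [np.float64(-0.099), np.float64(0.029), np.float64(0.102), np.float64(-0.005)]
```

View pics/w11.png

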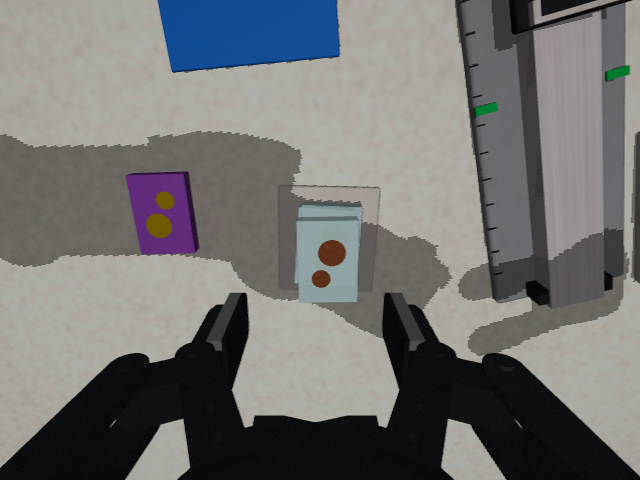

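The stack's top plate is at (296–358, 221–302), offset from the plate below it, whose edge shows at v≈205.

Run:
```python
from h import *
w=np.load('wrist.npz')
print('top z',np.median([depthw(w,u,v)[2] for u in range(305,350,6) for v in range(228,296,6)]),'low',[depthw(w,u,210).round(1) for u in (310,330,350)],'stand',depthw(w,370,240)[2])
print([px2w(w,u,v,42)[0].round(1)[:2] for u,v in ((296.5,221),(359.5,221),(357.5,302),(299,302))])
print('low left/right',[px2w(w,u,v,30)[0].round(1)[:2] for u,v in ((299.5,207),(361.5,207))])
g=w['pixels'][:,328].astype(int); print([(v,list(g[v])) for v in list(range(200,226,2))])
```

```text
top z 41.7132518389827 low [array([ 438.4, -156.7,   29.4]), array([ 452.4, -159.9,   29.2]), array([ 466.5, -163.1,   28.9])] stand 7.169800854678385
[array([ 428.5, -159.1]), array([ 470.8, -168.7]), array([ 458. , -230.2]), array([ 415.5, -220.6])]
low left/right [array([ 431.7, -152.7]), array([ 474.9, -162.5])]
[(200, [np.int64(89), np.int64(93), np.int64(98)]), (202, [np.int64(86), np.int64(86), np.int64(83)]), (204, [np.int64(85), np.int64(84), np.int64(72)]), (206, [np.int64(140), np.int64(140), np.int64(121)]), (208, [np.int64(147), np.int64(147), np.int64(128)]), (210, [np.int64(166), np.int64(165), np.int64(145)]), (212, [np.int64(165), np.int64(165), np.int64(145)]), (214, [np.int64(165), np.int64(165), np.int64(145)]), (216, [np.int64(137), np.int64(137), np.int64(119)]), (218, [np.int64(107), np.int64(107), np.int64(92)]), (220, [np.int64(109), np.int64(109), np.int64(93)]), (222, [np.int64(165), np.int64(165), np.int64(145)]), (224, [np.int64(164), np.int64(164), np.int64(144)])]
```

Request:
step_arm(targets=[[0.4,-0.17,0.09,0,0],[0.4,-0.17,0.09,0.2,0],[0.4,-0.17,0.09,0.4,0],[0.4,-0.17,0.09,0.6,0],[0.4,-0.17,0.09,0.8,0]])

```text
t: 28.02
tcp_pos: [444.0, -192.8, 29.2]
orientation: [2.452, 1.962, 0.001]
ft_force: [-0.2, -0.2, -0.9]
grip_width: 59.3
finger_force: 0.0
```

Run:
```python
from h import *
w=cam('wrist')
plate(w,42,(180,460,150,430),vmin=140)
path(443.2,-194.7,3,-12.8,1)
```

```text
px [266 235] [361 352] rect [ 443.2 -194.3] [63.1 44. ] 78.1
q [ 0.11  0.63  0.28  2.27 -0.57  0.31  0.67] tcp [ 442.8 -192.4   27.5] ty -12.7 w 59.8 F [-0.4 -0.8 -1.2] t 28.1
call 0 [np.float64(-0.022), np.float64(0.009), np.float64(0.245), np.float64(0.004)]
```

Request:
step_arm(targets=[[0.4,-0.02,0.005,0.1,0],[0.4,-0.02,0.005,0.2,0],[0.4,-0.02,0.005,0.25,0],[0.4,-0.02,0.005,0.26,0],[0.4,-0.02,0.005,0.26,0]])

```text
t: 28.7
tcp_pos: [443.3, -194.4, 4.1]
orientation: [2.453, 1.962, 0.0]
ft_force: [0.0, -0.3, -0.7]
grip_width: 59.9
finger_force: 0.0
```

Request:
step_arm(targets=[[-1,0,0,0,0],[-1,0,0,0,0],[-1,0,0,0,0],[-1,0,0,0,0],[-1,0,0,0,0]])

```text
t: 29.32
tcp_pos: [443.5, -194.5, 4.5]
orientation: [2.453, 1.961, 0.001]
ft_force: [-0.5, -0.1, 6.0]
grip_width: 43.0
finger_force: 51.0
```

Request:
step_arm(targets=[[-1,0,0,-0.05,0],[-1,0,0,-0.2,0],[-1,0,0,-0.4,0],[-1,0,0,-0.6,0],[-1,0,0,-0.8,0]])

```text
t: 29.95
tcp_pos: [443.1, -194.2, 85.3]
orientation: [2.453, 1.962, 0.0]
ft_force: [-0.5, 0.2, -0.9]
grip_width: 42.9
finger_force: 50.8
```

Run:
```python
from h import *
w=cam('wrist'); z=manip.get_obs()['tcp_pos'][2]
print('held z rel',np.median([depthw(w,u,v)[2] for u in range(275,300,8) for v in range(270,370,8)])-z)
plate(w,z+36,(230,390,246,395),vmin=120)
cv2.imwrite('pics/w12.png',w['pixels'])
plate(w,30,(230,420,140,246),vmin=120)
path(439,-90,80,-12.7,1)
```

```text
held z rel 35.254569001303224
px [260 251] [370 384] rect [ 443.1 -194. ] [63.2 43.2] 77.5
px [267 222] [370 245] rect [ 447.1 -186.8] [14. 68.] 75.5
q [ 0.01  0.53  0.41  2.25 -0.49  0.44  0.61] tcp [ 444.3 -194.8   87.1] ty -12.7 w 42.4 F [ 0.2 -0.8  0.1] t 30.0
call 0 [np.float64(1.011), np.float64(-0.282), np.float64(0.071), np.float64(-0.0)]
```

Request:
step_arm(targets=[[-1,0.15,-0.03,0,-0.05],[-1,0.35,-0.08,0,-0.15],[-1,0.55,-0.12,0,-0.3],[-1,0.75,-0.17,0,-0.4],[-1,0.93,-0.21,0,-0.5]])

```text
t: 30.62
tcp_pos: [442.8, -97.2, 83.6]
orientation: [-2.171, -2.27, 0.0]
ft_force: [0.4, 0.2, 0.1]
grip_width: 43.0
finger_force: 50.8
```

Request:
step_arm(targets=[[-1,0.05,0.15,0,0],[-1,0.11,0.35,0,0],[-1,0.17,0.55,0,0],[-1,0.23,0.73,0,0],[-1,0.285,0.87,0,0]])

```text
t: 31.25
tcp_pos: [530.6, -66.9, 83.9]
orientation: [2.176, 2.265, 0.0]
ft_force: [-0.6, -0.3, -0.8]
grip_width: 42.8
finger_force: 50.8
```

Request:
step_arm(targets=[[-1,0.05,0.15,0.05,0],[-1,0.11,0.35,0.1,0],[-1,0.17,0.55,0.15,0],[-1,0.23,0.73,0.2,0],[-1,0.285,0.87,0.2,0]])

```text
t: 31.88
tcp_pos: [615.3, -34.6, 63.2]
orientation: [-2.176, -2.265, 0.001]
ft_force: [-1.0, 0.4, -1.8]
grip_width: 42.8
finger_force: 50.8
```

```bash
cat >> h.py <<'E'
def held(bay_n,be=613.0):
    w=cam('wrist'); z=manip.get_obs()['tcp_pos'][2]
    r=plate(w,z+36.5,(230,395,246,395),vmin=110); c=np.array(r[0]); 
    print('plate e,n',(c@e).round(1),(c@n).round(1),'shift tool x',round((bay_n-c@n)/100,3),'y',round((be-c@e)/100,3))
    path(*(be*e+bay_n*n),19,2.3,1)
E
python3 - <<'E'
from h import *
held(-59.7)
E
```

```text
px [260 246] [370 384] rect [615.1 -33.9] [43.8 65.8] 2.3
plate e,n 613.2 -58.8 shift tool x -0.009 y -0.002
q [-0.28  0.68  0.39  1.96 -0.45  0.58  0.45] tcp [618.  -33.4  63.7] ty 2.4 w 42.6 F [ 2.7  0.9 -0.6] t 31.9
call 0 [np.float64(-0.013), np.float64(-0.031), np.float64(0.447), np.float64(0.003)]
```

Request:
step_arm(targets=[[-1,0,0,0.1,0],[-1,0,0,0.22,0],[-1,0,0,0.34,0],[-1,0,0,0.42,0],[-1,0,0,0.44,0]])

```text
t: 32.55
tcp_pos: [615.7, -37.5, 27.8]
orientation: [-2.179, -2.263, -0.006]
ft_force: [-15.4, 2.2, 67.8]
grip_width: 42.9
finger_force: 67.7
```

Request:
step_arm(targets=[[-1,0,0,0.005,0],[-1,0,0,0.005,0],[0.25,0,0,0.005,0],[0.25,0,0,0.005,0],[0.25,0,0,0.005,0]])

```text
t: 33.17
tcp_pos: [613.8, -35.0, 18.4]
orientation: [-2.176, -2.264, 0.002]
ft_force: [-0.8, 0.1, -0.2]
grip_width: 53.7
finger_force: 0.0
```

Request:
step_arm(targets=[[0.25,0,0,-0.1,0],[0.25,0,0,-0.3,0],[0.25,0,0,-0.5,0],[0.25,0,0,-0.7,0],[0.25,0,0,-0.9,0]])

```text
t: 33.8
tcp_pos: [615.0, -35.1, 111.3]
orientation: [2.176, 2.265, 0.001]
ft_force: [-0.7, 0.1, 0.9]
grip_width: 53.3
finger_force: 0.0
```

```bash
cat >> h.py <<'E'
def placed(bay_n,be=613.0):
    w=cam('wrist'); np.savez('placed.npz',**w)
    u,v=w2px(w,np.r_[be*e+bay_n*n,56])[0].astype(int)
    r=plate(w,56,(u-50,u+50,v-50,v+50),vmin=110); c=np.array(r[0]); print('placed e,n',(c@e).round(1),(c@n).round(1),'want',be,bay_n)
    print('z',[depthw(w,*w2px(w,np.r_[(be+a)*e+(bay_n+b)*n,56])[0])[2].round(1) for a,b in ((-17,-25),(17,-25),(-17,25),(17,25))])
E
python3 - <<'E'
from h import *
placed(-59.7); path(438,-97,111,2.3,2)
E
```

```text
px [280 194] [352 293] rect [615.7 -35.6] [46.9 70.3] 2.3
placed e,n 613.8 -60.5 want 613.0 -59.7
z [np.float64(68.4), np.float64(68.5), np.float64(69.3), np.float64(68.7)]
q [-0.32  0.61  0.44  1.95 -0.41  0.66  0.42] tcp [616.8 -35.4 113.7] ty 2.3 w 53.4 F [ 0.2 -0.4  1. ] t 33.9
call 0 [np.float64(-0.272), np.float64(-0.906), np.float64(0.014), np.float64(-0.0)]
call 1 [np.float64(-0.272), np.float64(-0.906), np.float64(0.014), np.float64(-0.0)]
```

Two plates came up together: the top in bay 1 reads 68.6 mm, one plate too high. I'll measure the upper one and regrip it higher.

Run:
```python
from h import *
w=np.load('placed.npz')
u,v=w2px(w,np.r_[613*e-59.7*n,68])[0].astype(int)
for vm in (110,140,155):
    r=plate(w,68,(u-55,u+55,v-60,v+60),vmin=vm); c=np.array(r[0]); print((c@e).round(1),(c@n).round(1))
for nn in (-100,-96,-94,-90,-60,-30,-28,-26,-24,-22): print(nn,depthw(w,*w2px(w,np.r_[613*e+nn*n,60])[0]).round(0)@np.array([0,0,1]))
t=cam('top'); p=[w2px(t,[442,-194+d,30])[0] for d in (-15,0,15)]; print('stack z',[depthw(t,*q)[2].round(1) for q in p])
```

```text
px [280 191] [352 299] rect [615.5 -32.5] [44.3 72.7] 2.3
613.7 -57.4
px [281 210] [351 299] rect [615.7 -38.3] [43.4 61.1] 2.5
613.7 -63.2
px [281 210] [351 299] rect [615.6 -38.3] [43.3 61. ] 2.3
613.6 -63.2
-100 31.0
-96 66.0
-94 67.0
-90 68.0
-60 70.0
-30 61.0
-28 61.0
-26 59.0
-24 61.0
-22 59.0
stack z [np.float64(17.0), np.float64(15.9), np.float64(16.4)]
```

The stack has one plate left (top about 17 mm). In bay 1 the lower plate rests on the rib at the +y side. I'll take the upper plate to bay 3 first.

Request:
step_arm(targets=[[0.3,-0.025,0,0.15,0],[0.3,-0.025,0,0.35,0],[0.3,-0.025,0,0.55,0],[0.3,-0.025,0,0.7,0],[0.3,-0.025,0,0.75,0]])

```text
t: 34.52
tcp_pos: [613.6, -37.6, 32.4]
orientation: [-2.175, -2.264, 0.003]
ft_force: [0.1, -0.2, 1.7]
grip_width: 55.6
finger_force: 0.0
```

Request:
step_arm(targets=[[0.3,0,0,0,0],[-1,0,0,0,0],[-1,0,0,0,0],[-1,0,0,0,0],[-1,0,0,0,0]])

```text
t: 35.15
tcp_pos: [615.4, -37.7, 35.1]
orientation: [2.176, 2.265, 0.001]
ft_force: [0.5, -0.3, 3.7]
grip_width: 42.6
finger_force: 51.1
```

Request:
step_arm(targets=[[-1,0,0,-0.05,0],[-1,0,0,-0.15,0],[-1,0,0,-0.3,0],[-1,0,0,-0.4,0],[-1,0,0,-0.5,0]])

```text
t: 35.78
tcp_pos: [615.0, -37.6, 85.4]
orientation: [2.176, 2.265, 0.001]
ft_force: [-0.2, -0.5, -0.1]
grip_width: 42.6
finger_force: 50.7
```

Run:
```python
from h import *
held(86.3)
w=np.load('wrist.npz')
for d in (-5,0,5,10,20,40):
    pass
cv2.imwrite('pics/w13.png',w['pixels'])
for vm in (110,140,155): r=plate(w,56,(230,395,180,252),vmin=vm); c=np.array(r[0]); print((c@e).round(1),(c@n).round(1))
t=cam('top'); print('bay1 z top',[depthw(t,*w2px(t,np.r_[613*e+m*n,50])[0])[2].round(1) for m in (-85,-60,-35,13,86)])
```

```text
px [260 246] [370 375] rect [614.7 -34. ] [43.  60.6] 2.3
plate e,n 612.8 -58.9 shift tool x 1.452 y 0.002
q [-0.3   0.65  0.41  1.96 -0.44  0.62  0.44] tcp [615.8 -37.8  86.5] ty 2.3 w 42.4 F [-1.3 -0.2  0.5] t 35.8
call 0 [np.float64(1.49), np.float64(-0.008), np.float64(0.675), np.float64(-0.0)]
px [280 195] [358 251] rect [615.8 -15.4] [44.1 33.7] 0.7
614.7 -40.4
px [280 196] [357 239] rect [615.6 -11.4] [44.2 25.6] 2.3
614.6 -36.3
px [280 196] [357 239] rect [615.7 -11.4] [43.7 25.6] 2.3
614.7 -36.3
bay1 z top [np.float64(120.3), np.float64(161.0), np.float64(693.9), np.float64(728.2), np.float64(792.0)]
```

Run:
```python
from h import *
w=np.load('wrist.npz'); o=manip.get_obs()['tcp_pos']
for u in (275,312,350):
    print(u,[(v,(lambda q:(round(q[:2]@n-(-62.6),1),round(q[2]-85.8,1)))(depthw(w,u,v))) for v in range(225,395,10)])
print([(v,list(w['pixels'][v,285])) for v in range(232,262,3)])
```

```text
275 [(225, (np.float64(18.1), np.float64(-42.9))), (235, (np.float64(11.8), np.float64(-42.3))), (245, (np.float64(32.0), np.float64(30.6))), (255, (np.float64(30.0), np.float64(36.5))), (265, (np.float64(25.3), np.float64(35.6))), (275, (np.float64(20.9), np.float64(35.5))), (285, (np.float64(16.7), np.float64(36.0))), (295, (np.float64(11.4), np.float64(34.5))), (305, (np.float64(6.8), np.float64(34.7))), (315, (np.float64(1.5), np.float64(33.8))), (325, (np.float64(-3.4), np.float64(33.7))), (335, (np.float64(-8.4), np.float64(33.8))), (345, (np.float64(-14.3), np.float64(32.6))), (355, (np.float64(-20.3), np.float64(31.6))), (365, (np.float64(-25.4), np.float64(32.0))), (375, (np.float64(-31.7), np.float64(31.2))), (385, (np.float64(-130.8), np.float64(-74.0)))]
312 [(225, (np.float64(23.1), np.float64(-26.4))), (235, (np.float64(16.7), np.float64(-27.6))), (245, (np.float64(31.8), np.float64(30.3))), (255, (np.float64(30.1), np.float64(36.8))), (265, (np.float64(25.7), np.float64(36.5))), (275, (np.float64(21.1), np.float64(35.9))), (285, (np.float64(16.6), np.float64(35.8))), (
[... 1071 characters left out ...]
np.float64(31.4))), (365, (np.float64(-26.1), np.float64(31.2))), (375, (np.float64(-30.9), np.float64(32.1))), (385, (np.float64(-131.3), np.float64(-74.5)))]
[(232, [np.uint8(162), np.uint8(160), np.uint8(141)]), (235, [np.uint8(161), np.uint8(160), np.uint8(141)]), (238, [np.uint8(161), np.uint8(160), np.uint8(140)]), (241, [np.uint8(117), np.uint8(116), np.uint8(101)]), (244, [np.uint8(118), np.uint8(117), np.uint8(103)]), (247, [np.uint8(119), np.uint8(119), np.uint8(102)]), (250, [np.uint8(119), np.uint8(118), np.uint8(102)]), (253, [np.uint8(166), np.uint8(166), np.uint8(146)]), (256, [np.uint8(168), np.uint8(168), np.uint8(147)]), (259, [np.uint8(168), np.uint8(168), np.uint8(147)])]
```

View pics/w13.png

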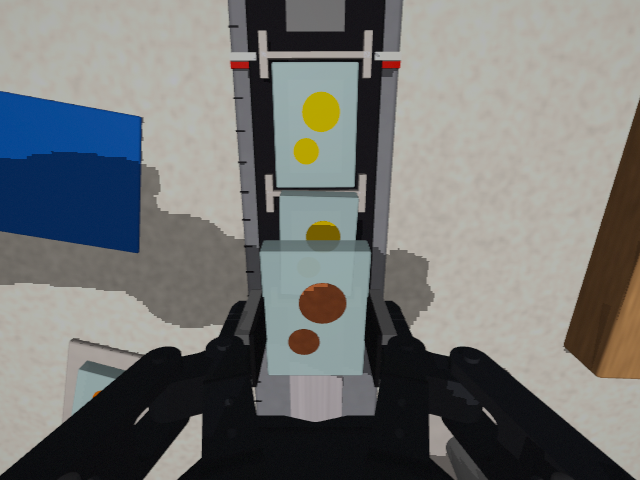

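The picture shows one plate held, tilted about 0.08 rad, with another in bay 1 at v 196–240 close to the rib. Taking the held one to bay 3.

Request:
step_arm(targets=[[-1,0.15,0,0,0],[-1,0.3,0,0,0],[-1,0.45,0,0,0],[-1,0.6,0,0,0],[-1,0.745,0,0,0]])

```text
t: 36.5
tcp_pos: [611.7, 38.3, 84.3]
orientation: [-2.176, -2.266, 0.0]
ft_force: [0.7, 0.1, -0.5]
grip_width: 42.2
finger_force: 50.7
```

Request:
step_arm(targets=[[-1,0.15,0,0,0],[-1,0.3,0,0,0],[-1,0.45,0,0,0],[-1,0.6,0,0,0],[-1,0.745,0,0,0]])

```text
t: 37.12
tcp_pos: [608.8, 112.3, 84.4]
orientation: [2.176, 2.266, 0.0]
ft_force: [-0.5, 0.0, 0.6]
grip_width: 42.3
finger_force: 50.7
```

Request:
step_arm(targets=[[-1,0,0,0.1,0],[-1,0,0,0.2,0],[-1,0,0,0.3,0],[-1,0,0,0.4,0],[-1,0,0,0.4,0]])

```text
t: 37.75
tcp_pos: [608.0, 110.7, 43.3]
orientation: [-2.177, -2.264, 0.003]
ft_force: [-0.8, -0.3, -0.7]
grip_width: 42.4
finger_force: 50.7
```

Run:
```python
from h import *
held(86.3)
w=np.load('wrist.npz')
def q(u,v,z): p=px2w(w,u,v,z)[0][:2]; return (p@e).round(1),(p@n).round(1)
print('edges',q(312,252.5,46+36.5),q(312,375.5,46+31.5))
```

```text
px [260 251] [370 394] rect [608.1 107.7] [43.3 69.2] 2.3
plate e,n 612.0 83.0 shift tool x 0.033 y 0.01
q [-0.52  0.72  0.39  1.97 -0.5   0.55  0.25] tcp [608.6 110.8  43.9] ty 2.3 w 42.4 F [-0.2 -0.5 -0.3] t 37.8
call 0 [np.float64(0.002), np.float64(0.005), np.float64(0.249), np.float64(-0.001)]
edges (np.float64(610.9), np.float64(117.8)) (np.float64(610.6), np.float64(56.2))
```

Request:
step_arm(targets=[[-1,0,0.01,0.06,0],[-1,0,0.01,0.12,0],[-1,0,0.01,0.16,0],[-1,0,0.01,0.19,0],[-1,0,0.01,0.2,0]])

```text
t: 38.42
tcp_pos: [609.7, 111.3, 24.2]
orientation: [-2.176, -2.265, 0.0]
ft_force: [0.1, 1.1, -0.2]
grip_width: 42.6
finger_force: 50.7
```

Request:
step_arm(targets=[[-1,0,0,0,0],[0.25,0,0,0,0],[0.25,0,0,0,0],[0.25,0,0,0,0],[0.25,0,0,-0.1,0]])

```text
t: 39.05
tcp_pos: [609.2, 111.2, 34.2]
orientation: [-2.176, -2.265, 0.002]
ft_force: [-0.3, 0.5, 0.4]
grip_width: 53.1
finger_force: 0.0
```

Request:
step_arm(targets=[[0.25,0,0,-0.1,0],[0.25,0,0,-0.3,0],[0.25,0,0,-0.5,0],[0.25,0,0,-0.7,0],[0.25,0,0,-0.8,0]])

```text
t: 39.67
tcp_pos: [610.7, 111.4, 116.5]
orientation: [2.175, 2.265, 0.003]
ft_force: [0.3, -0.5, -0.8]
grip_width: 53.4
finger_force: 0.0
```

Run:
```python
from h import *
placed(86.3); path(614.9,-34.8,111,2.3,2)
```

```text
px [281 196] [346 283] rect [609.7 112.2] [43.7 62.7] 2.3
placed e,n 613.8 87.5 want 613.0 86.3
z [np.float64(55.8), np.float64(55.8), np.float64(55.3), np.float64(54.9)]
q [-0.58  0.62  0.47  1.94 -0.43  0.68  0.2 ] tcp [611.2 111.5 117.1] ty 2.3 w 53.4 F [-0.3  0.1 -0.1] t 39.7
call 0 [np.float64(-0.732), np.float64(-0.011), np.float64(0.03), np.float64(-0.0)]
call 1 [np.float64(-0.732), np.float64(-0.011), np.float64(0.03), np.float64(-0.0)]
```

Bay 3 is good, flat at 55.5 mm. Back to bay 1 to inspect.

Request:
step_arm(targets=[[0.25,-0.15,0,0,0],[0.25,-0.3,0,0,0],[0.25,-0.45,0,0,0],[0.25,-0.6,0,0,0],[0.25,-0.73,0,0,0]])

```text
t: 40.35
tcp_pos: [612.7, 36.7, 114.2]
orientation: [2.178, 2.264, -0.001]
ft_force: [-0.9, -0.3, 0.2]
grip_width: 53.1
finger_force: 0.0
```

Request:
step_arm(targets=[[0.25,-0.15,0,0,0],[0.25,-0.3,0,0,0],[0.25,-0.45,0,0,0],[0.25,-0.6,0,0,0],[0.25,-0.73,0,0,0]])

```text
t: 40.98
tcp_pos: [615.8, -35.7, 114.5]
orientation: [2.177, 2.265, 0.0]
ft_force: [1.0, -0.1, -1.0]
grip_width: 53.3
finger_force: 0.0
```

Run:
```python
from h import *
placed(-59.7); path(614.9,-34.8,111,2.3,1)
w=np.load('placed.npz')
u=int(w2px(w,np.r_[613*e-59.7*n,56])[0][0])-8
print([(v,(lambda q:(round(q[:2]@n,1),round(q[2],1)))(depthw(w,u,v))) for v in range(170,310,7)])
```

```text
px [283 192] [351 277] rect [615.9 -30.2] [44.  60.7] 0.6
placed e,n 614.2 -55.1 want 613.0 -59.7
z [np.float64(55.8), np.float64(56.0), np.float64(60.1), np.float64(60.0)]
q [-0.32  0.62  0.45  1.94 -0.42  0.67  0.42] tcp [615.8 -38.3 114.7] ty 2.1 w 53.2 F [ 0.6 -2.   0. ] t 41.0
call 0 [np.float64(0.035), np.float64(-0.007), np.float64(0.037), np.float64(-0.006)]
[(170, (np.float64(-11.3), np.float64(56.2))), (177, (np.float64(-15.6), np.float64(56.9))), (184, (np.float64(-22.0), np.float64(46.2))), (191, (np.float64(-23.9), np.float64(60.1))), (198, (np.float64(-28.5), np.float64(59.8))), (205, (np.float64(-33.2), np.float64(59.2))), (212, (np.float64(-37.8), np.float64(59.4))), (219, (np.float64(-42.6), np.float64(59.1))), (226, (np.float64(-47.3), np.float64(59.1))), (233, (np.float64(-52.4), np.float64(58.2))), (240, (np.float64(-57.5), np.float64(57.8))), (247, (np.float64(-62.2), np.float64(58.6))), (254, (np.float64(-67.8), np.float64(57.1))), (261, (np.float64(-73.1), np.float64(56.7))), (268, (np.float64(-78.6), np.float64(56.2))), (275, (np.float64(-84.0), np.float64(55.9))), (282, (np.float64(-95.2), np.float64(44.1))), (289, (np.float64(-107.5), np.float64(31.4))), (296, (np.float64(-114.1), np.float64(30.6))), (303, (np.float64(-119.9), np.float64(31.4)))]
```

Request:
step_arm(targets=[[0.25,0.05,0,0.2,0],[0.25,0.05,0,0.4,0],[0.25,0.05,0,0.6,0],[0.25,0.05,0,0.8,0],[0.25,0.05,0,0.9,0]])

```text
t: 41.65
tcp_pos: [614.5, -29.4, 22.4]
orientation: [-2.175, -2.264, 0.003]
ft_force: [0.1, -0.4, 0.3]
grip_width: 53.6
finger_force: 0.0
```

Request:
step_arm(targets=[[0.25,0,0,0,0],[-1,0,0,0,0],[-1,0,0,0,0],[-1,0,0,0,0],[-1,0,0,0,0]])

```text
t: 42.28
tcp_pos: [615.8, -29.5, 24.9]
orientation: [2.176, 2.265, 0.001]
ft_force: [-0.0, 0.3, 2.0]
grip_width: 42.6
finger_force: 50.6
```

Request:
step_arm(targets=[[-1,0,0,-0.1,0],[-1,0,0,-0.2,0],[-1,0,0,-0.2,0],[-1,0,0,-0.2,0],[-1,0,0,-0.2,0]])

```text
t: 42.9
tcp_pos: [615.2, -29.5, 44.2]
orientation: [-2.176, -2.265, 0.0]
ft_force: [0.1, 0.1, -0.9]
grip_width: 42.5
finger_force: 50.6
```

Run:
```python
from h import *
held(-59.7)
w=np.load('wrist.npz')
print([(v,(lambda q:(round(q[:2]@n,1),round(q[2],1)))(depthw(w,290,v))) for v in range(230,395,8)])
```

```text
px [262 247] [371 372] rect [615.1 -26.3] [43.1 58.9] 1.1
plate e,n 613.5 -51.2 shift tool x -0.085 y -0.005
q [-0.28  0.71  0.38  1.97 -0.48  0.55  0.47] tcp [615.2 -29.5  44.1] ty 2.3 w 42.5 F [-0.8  0.4 -0.8] t 43.0
call 0 [np.float64(-0.053), np.float64(-0.005), np.float64(0.251), np.float64(0.0)]
[(230, (np.float64(-24.6), np.float64(48.7))), (238, (np.float64(-21.4), np.float64(69.9))), (246, (np.float64(-21.5), np.float64(79.2))), (254, (np.float64(-24.8), np.float64(79.4))), (262, (np.float64(-28.0), np.float64(80.0))), (270, (np.float64(-31.8), np.float64(79.2))), (278, (np.float64(-35.9), np.float64(77.9))), (286, (np.float64(-39.2), np.float64(78.8))), (294, (np.float64(-43.0), np.float64(78.4))), (302, (np.float64(-47.1), np.float64(77.8))), (310, (np.float64(-51.3), np.float64(77.2))), (318, (np.float64(-54.8), np.float64(77.8))), (326, (np.float64(-58.9), np.float64(77.6))), (334, (np.float64(-63.6), np.float64(76.6))), (342, (np.float64(-68.4), np.float64(75.7))), (350, (np.float64(-72.9), np.float64(75.2))), (358, (np.float64(-78.0), np.float64(74.2))), (366, (np.float64(-82.0), np.float64(74.7))), (374, (np.float64(-123.0), np.float64(31.4))), (382, (np.float64(-128.7), np.float64(31.7))), (390, (np.float64(-134.7), np.float64(31.9)))]
```

Request:
step_arm(targets=[[-1,-0.03,-0.003,0,0],[-1,-0.064,-0.003,0,0],[-1,-0.064,-0.003,0.07,0],[-1,-0.064,-0.003,0.14,0],[-1,-0.064,-0.003,0.18,0]])

```text
t: 43.58
tcp_pos: [615.0, -35.8, 25.6]
orientation: [-2.176, -2.265, 0.001]
ft_force: [-0.5, -0.4, -0.0]
grip_width: 42.5
finger_force: 50.6
```

Request:
step_arm(targets=[[-1,0,0,0.005,0],[0.25,0,0,0.005,0],[0.25,0,0,0.005,0],[0.25,0,0,0.005,0],[0.25,0,0,-0.1,0]])

```text
t: 44.2
tcp_pos: [614.8, -35.9, 36.3]
orientation: [-2.176, -2.265, 0.001]
ft_force: [-1.3, 0.3, -0.6]
grip_width: 53.5
finger_force: 0.0
```

Request:
step_arm(targets=[[0.25,0,0,-0.1,0],[0.25,0,0,-0.3,0],[0.25,0,0,-0.5,0],[0.25,0,0,-0.7,0],[0.25,0,0,-0.8,0]])

```text
t: 44.82
tcp_pos: [616.3, -36.1, 118.5]
orientation: [2.175, 2.264, 0.003]
ft_force: [-0.8, -0.2, -0.6]
grip_width: 53.1
finger_force: 0.0
```

Run:
```python
from h import *
placed(-59.7); path(438,-97,111,2.3,2)
```

```text
px [282 193] [348 282] rect [615.2 -34.4] [43.5 63.4] 0.1
placed e,n 613.3 -59.3 want 613.0 -59.7
z [np.float64(55.0), np.float64(55.7), np.float64(56.1), np.float64(56.5)]
q [-0.33  0.61  0.46  1.94 -0.41  0.68  0.42] tcp [616.8 -36.1 119.1] ty 2.3 w 53.5 F [0.2 0.1 0.5] t 44.9
call 0 [np.float64(-0.268), np.float64(-0.905), np.float64(0.041), np.float64(-0.0)]
call 1 [np.float64(-0.268), np.float64(-0.905), np.float64(0.041), np.float64(-0.0)]
```

Bay 1 is flat and centred. Now the last plate on the stand.

Request:
step_arm(targets=[[0.4,-0.05,-0.15,0,0],[0.4,-0.1,-0.35,0,0],[0.4,-0.16,-0.55,0,0],[0.4,-0.22,-0.73,0,0],[0.4,-0.27,-0.9,0,0]])

```text
t: 45.5
tcp_pos: [524.8, -67.2, 116.0]
orientation: [-2.177, -2.264, 0.001]
ft_force: [0.2, 0.9, -0.5]
grip_width: 60.0
finger_force: 0.0
```

Request:
step_arm(targets=[[0.4,-0.05,-0.15,0,0],[0.4,-0.1,-0.35,0,0],[0.4,-0.16,-0.55,0,0],[0.4,-0.22,-0.73,0,0],[0.4,-0.27,-0.9,0,0]])

```text
t: 46.12
tcp_pos: [436.9, -97.6, 116.5]
orientation: [2.176, 2.265, 0.0]
ft_force: [-0.7, 0.0, -0.2]
grip_width: 59.6
finger_force: 0.0
```

Request:
step_arm(targets=[[0.4,-0.15,0,0.05,0.1],[0.4,-0.3,0,0.1,0.2],[0.4,-0.5,0,0.15,0.3],[0.4,-0.65,-0.01,0.2,0.4],[0.4,-0.8,-0.01,0.25,0.5]])

```text
t: 46.75
tcp_pos: [440.3, -178.4, 90.9]
orientation: [2.457, 1.957, -0.0]
ft_force: [0.4, -0.4, 0.1]
grip_width: 59.8
finger_force: 0.0
```

Run:
```python
from h import *
w=cam('wrist')
for vm in (110,140): r=plate(w,18,(200,440,130,350),vmin=vm)
u,v=w2px(w,[*r[0],18])[0]; print(u,v,[depthw(w,u+a,v+b).round(1) for a,b in ((-15,-20),(15,-20),(15,20))])
path(*r[0],100,-12.7,1)
```

```text
px [289 210] [354 293] rect [ 441.3 -191.6] [63.4 43.8] 73.4
px [290 210] [354 293] rect [ 441.4 -191.6] [63.  42.9] 73.4
320.6456664765133 253.05725565926528 [array([ 434.2, -174.7,   16.8]), array([ 455.1, -179.5,   16.7]), array([ 448.7, -210.1,   16.9])]
q [-0.04  0.52  0.45  2.26 -0.51  0.45  0.6 ] tcp [ 440.3 -180.7   90.8] ty -13.1 w 59.8 F [ 0.7 -1.9  0.2] t 46.8
call 0 [np.float64(-0.104), np.float64(0.035), np.float64(-0.092), np.float64(-0.014)]
```

Request:
step_arm(targets=[[0.4,-0.12,0.04,0,0.13],[0.4,-0.12,0.04,0.2,0.13],[0.4,-0.12,0.04,0.4,0.13],[0.4,-0.12,0.04,0.6,0.13],[0.4,-0.12,0.04,0.75,0.13]])

```text
t: 47.42
tcp_pos: [441.5, -189.8, 15.8]
orientation: [-2.52, -1.876, -0.0]
ft_force: [0.3, 0.5, 0.0]
grip_width: 59.9
finger_force: 0.0
```

Run:
```python
from h import *
w=cam('wrist')
r=plate(w,18,(200,440,130,380),vmin=110)
path(*r[0],-17,-16.6,1)
```

```text
px [271 229] [360 339] rect [ 441.4 -191.5] [62.4 43.7] 73.3
q [ 0.11  0.66  0.28  2.28 -0.65  0.28  0.67] tcp [ 440.8 -189.5   14.6] ty -16.7 w 59.5 F [-0.3  0.8 -0.9] t 47.5
call 0 [np.float64(-0.017), np.float64(0.011), np.float64(0.316), np.float64(-0.003)]
```

Request:
step_arm(targets=[[0.4,-0.02,0.01,0.1,0],[0.4,-0.02,0.01,0.2,0],[0.4,-0.02,0.01,0.28,0],[0.4,-0.02,0.01,0.32,0],[0.4,-0.02,0.01,0.32,0]])

```text
t: 48.1
tcp_pos: [441.5, -191.9, -15.8]
orientation: [-2.519, -1.877, 0.0]
ft_force: [1.0, 0.0, 0.1]
grip_width: 59.8
finger_force: 0.0
```

Request:
step_arm(targets=[[-1,0,0,0,0],[-1,0,0,0,0],[-1,0,0,0,0],[-1,0,0,0,0],[-1,0,0,0,0]])

```text
t: 48.72
tcp_pos: [441.8, -192.0, -15.1]
orientation: [2.518, 1.877, 0.001]
ft_force: [-0.7, 0.2, 6.6]
grip_width: 42.5
finger_force: 51.3
```

Request:
step_arm(targets=[[-1,0,0,-0.1,0],[-1,0,0,-0.3,0],[-1,0,0,-0.5,0],[-1,0,0,-0.75,0],[-1,0,0,-1.0,0]])

```text
t: 49.35
tcp_pos: [441.4, -191.7, 85.5]
orientation: [-2.519, -1.877, 0.0]
ft_force: [0.1, -0.5, 0.2]
grip_width: 42.6
finger_force: 50.9
```

Run:
```python
from h import *
o=manip.get_obs(); w=cam('wrist'); print(o['finger_force'])
print([(v,round(depthw(w,290,v)[2]-o['tcp_pos'][2],1)) for v in range(240,395,12)])
path(439,-90,85,2.3,1)
```

```text
50.88732182979584
[(240, np.float64(23.9)), (252, np.float64(32.6)), (264, np.float64(32.7)), (276, np.float64(32.7)), (288, np.float64(33.1)), (300, np.float64(32.2)), (312, np.float64(32.3)), (324, np.float64(31.9)), (336, np.float64(32.8)), (348, np.float64(32.5)), (360, np.float64(32.7)), (372, np.float64(32.6)), (384, np.float64(-85.7))]
q [-0.03  0.54  0.46  2.25 -0.55  0.45  0.59] tcp [ 442.9 -192.4   87.8] ty -16.6 w 42.1 F [0.5 0.3 1.4] t 49.4
call 0 [np.float64(0.97), np.float64(-0.33), np.float64(0.028), np.float64(-0.63)]
```

Request:
step_arm(targets=[[-1,0.15,-0.04,0,-0.1],[-1,0.35,-0.1,0,-0.25],[-1,0.55,-0.16,0,-0.4],[-1,0.75,-0.22,0,-0.55],[-1,0.96,-0.285,0,-0.63]])

```text
t: 50.02
tcp_pos: [441.4, -89.9, 84.1]
orientation: [-2.17, -2.27, 0.0]
ft_force: [0.3, 0.6, -0.8]
grip_width: 42.4
finger_force: 50.9
```

Request:
step_arm(targets=[[-1,0.15,0.1,0,0],[-1,0.35,0.22,0,0],[-1,0.55,0.35,0,0],[-1,0.75,0.48,0,0],[-1,0.9,0.585,0,0]])

```text
t: 50.65
tcp_pos: [496.6, 2.6, 84.1]
orientation: [-2.172, -2.269, 0.0]
ft_force: [0.5, 0.7, -0.8]
grip_width: 42.4
finger_force: 50.9
```

Request:
step_arm(targets=[[-1,0.15,0.1,0,0],[-1,0.35,0.22,0,0],[-1,0.55,0.35,0,0],[-1,0.75,0.48,0,0],[-1,0.9,0.585,0,0]])

```text
t: 51.28
tcp_pos: [552.1, 94.2, 84.3]
orientation: [-2.175, -2.267, -0.0]
ft_force: [0.0, -0.7, -0.5]
grip_width: 42.5
finger_force: 50.9
```

Request:
step_arm(targets=[[-1,0.15,0.1,0,0],[-1,0.35,0.22,0,0],[-1,0.55,0.35,0.05,0],[-1,0.75,0.48,0.1,0],[-1,0.9,0.585,0.15,0]])

```text
t: 51.9
tcp_pos: [607.0, 187.1, 68.8]
orientation: [-2.175, -2.267, -0.0]
ft_force: [-0.1, -0.8, -0.9]
grip_width: 42.3
finger_force: 50.9
```

Run:
```python
from h import *
held(159.3)
w=np.load('wrist.npz'); z=manip.get_obs()['tcp_pos'][2]
for vm in (130,150): r=plate(w,z+33,(230,395,230,400),vmin=vm);c=np.array(r[0]);print(c@e,c@n)
print([(v,round(depthw(w,290,v)[:2]@n,1),round(depthw(w,290,v)[2]-z,1)) for v in range(236,395,8)])
```

```text
px [262 247] [369 394] rect [607.  184.1] [42.4 71.5] 2.4
plate e,n 614.0 159.4 shift tool x -0.001 y -0.01
q [-0.68  0.71  0.46  1.92 -0.52  0.63  0.15] tcp [608.1 189.8  68.2] ty 2.5 w 42.5 F [ 1.1  2.  -1.3] t 52.0
call 0 [np.float64(-0.057), np.float64(-0.023), np.float64(0.492), np.float64(0.007)]
px [262 247] [368 399] rect [607.1 180.4] [43.3 76.3] 2.4
613.9559154266357 155.6422546203613
px [262 247] [368 399] rect [607.  180.4] [43.  76.3] 2.4
613.8452296035766 155.64232748413085
[(236, np.float64(179.0), np.float64(-24.5)), (244, np.float64(194.2), np.float64(30.7)), (252, np.float64(191.9), np.float64(33.6)), (260, np.float64(188.4), np.float64(33.6)), (268, np.float64(184.9), np.float64(33.6)), (276, np.float64(181.5), np.float64(34.1)), (284, np.float64(177.3), np.float64(32.8)), (292, np.float64(173.5), np.float64(32.8)), (300, np.float64(169.5), np.float64(32.4)), (308, np.float64(165.5), np.float64(32.1)), (316, np.float64(161.9), np.float64(32.6)), (324, np.float64(158.5), np.float64(33.6)), (332, np.float64(154.1), np.float64(33.1)), (340, np.float64(150.0), np.float64(32.9)), (348, np.float64(145.8), np.float64(33.0)), (356, np.float64(141.5), np.float64(32.9)), (364, np.float64(137.9), np.float64(33.8)), (372, np.float64(132.6), np.float64(32.7)), (380, np.float64(89.4), np.float64(-12.0)), (388, np.float64(82.7), np.float64(-12.7))]
```

Request:
step_arm(targets=[[-1,-0.028,-0.009,0.05,0],[-1,-0.028,-0.009,0.15,0],[-1,-0.028,-0.009,0.27,0],[-1,-0.028,-0.009,0.38,0],[-1,-0.028,-0.009,0.43,0]])

```text
t: 52.58
tcp_pos: [604.8, 181.9, 25.3]
orientation: [-2.176, -2.264, 0.002]
ft_force: [-0.9, 0.1, 0.0]
grip_width: 42.5
finger_force: 50.9
```

Request:
step_arm(targets=[[-1,0,0,0.01,0],[-1,0,0,0.02,0],[-1,0,0,0.02,0],[-1,0,0,0.02,0],[-1,0,0,0.02,0]])

```text
t: 53.2
tcp_pos: [605.6, 182.3, 24.6]
orientation: [2.176, 2.266, 0.001]
ft_force: [0.1, 0.6, -0.4]
grip_width: 42.5
finger_force: 50.9
```

Run:
```python
from h import *
w=cam('wrist'); o=manip.get_obs();z=o['tcp_pos'][2]; print(o['ft_force'],z)
print([(v,round(depthw(w,290,v)[:2]@n,1),round(depthw(w,290,v)[2],1)) for v in (240,246,250,256,280,310,340,368,372,376,380)])
```

```text
[ 0.12672288  0.12861589 -0.83947953] 24.586776963920755
[(240, np.float64(189.7), np.float64(50.3)), (246, np.float64(189.6), np.float64(57.3)), (250, np.float64(187.8), np.float64(57.0)), (256, np.float64(185.1), np.float64(56.7)), (280, np.float64(174.7), np.float64(57.5)), (310, np.float64(160.7), np.float64(57.6)), (340, np.float64(146.1), np.float64(58.1)), (368, np.float64(130.7), np.float64(57.4)), (372, np.float64(127.7), np.float64(56.4)), (376, np.float64(125.1), np.float64(56.0)), (380, np.float64(118.8), np.float64(51.4))]
```

Request:
step_arm(targets=[[-1,0.015,0.005,0,0],[-1,0.015,0.005,0.012,0],[0.25,0.015,0.005,0.012,0],[0.25,0.015,0.005,0.012,0],[0.25,0.015,0.005,0.012,0]])

```text
t: 53.88
tcp_pos: [606.0, 183.6, 23.3]
orientation: [2.177, 2.265, 0.0]
ft_force: [1.4, -0.1, 0.6]
grip_width: 53.5
finger_force: 0.0
```

Request:
step_arm(targets=[[0.25,0,0,-0.1,0],[0.25,0,0,-0.3,0],[0.25,0,0,-0.5,0],[0.25,0,0,-0.7,0],[0.25,0,0,-0.9,0]])

```text
t: 54.5
tcp_pos: [606.1, 183.8, 115.1]
orientation: [2.176, 2.265, 0.002]
ft_force: [-0.5, -0.3, 0.1]
grip_width: 53.5
finger_force: 0.0
```

Run:
```python
from h import *
placed(159.3)
w=np.load('placed.npz')
# lever bar
hsv=cv2.cvtColor(w['pixels'],cv2.COLOR_BGR2HSV).astype(int)
m=(((hsv[...,0]<8)|(hsv[...,0]>172))&(hsv[...,1]>120)&(hsv[...,2]>50)).astype(np.uint8)
k,l,s,c=cv2.connectedComponentsWithStats(m)
for i in range(1,k):
    if s[i,4]>60: print(s[i],c[i].round(0),depthw(w,*c[i]).round(1))
path(523.5,249.3,100,92.3,3)
```

```text
px [281 197] [348 285] rect [605.7 184.1] [43.7 63.2] 2.3
placed e,n 612.7 159.4 want 613.0 159.3
z [np.float64(54.8), np.float64(55.7), np.float64(54.7), np.float64(55.9)]
[ 164  118  129   46 3284] [218. 139.] [545.7 249.8  63. ]
[257 338  13   8  99] [263. 342.] [564.3  74.6  14.6]
[360 338  14   7  95] [366. 341.] [656.1  77.5  12.9]
q [-0.71  0.64  0.52  1.91 -0.47  0.71  0.12] tcp [608.  184.1 117.6] ty 2.3 w 53.5 F [ 0.7 -0.2  1.2] t 54.5
call 0 [np.float64(0.229), np.float64(-0.273), np.float64(0.059), np.float64(-1.0)]
call 1 [np.float64(0.334), np.float64(-0.122), np.float64(0.059), np.float64(-1.0)]
call 2 [np.float64(0.35), np.float64(0.062), np.float64(0.059), np.float64(-1.0)]
```

All four plates are seated. Back to the lever.

Request:
step_arm(targets=[[0.2,0.04,-0.05,0,-0.2],[0.2,0.09,-0.1,0,-0.4],[0.2,0.14,-0.16,0,-0.6],[0.2,0.19,-0.22,0,-0.8],[0.2,0.23,-0.27,0,-1.0]])

```text
t: 55.18
tcp_pos: [577.7, 205.8, 113.5]
orientation: [-1.511, -2.754, 0.0]
ft_force: [0.0, -0.5, 0.5]
grip_width: 51.2
finger_force: 0.0
```

Request:
step_arm(targets=[[0.2,0.06,-0.02,0,-0.2],[0.2,0.13,-0.05,0,-0.4],[0.2,0.2,-0.07,0,-0.6],[0.2,0.27,-0.1,0,-0.8],[0.2,0.33,-0.12,0,-1.0]])

```text
t: 55.8
tcp_pos: [550.0, 227.1, 113.5]
orientation: [0.747, 3.051, -0.0]
ft_force: [0.6, 0.5, 0.0]
grip_width: 51.3
finger_force: 0.0
```

Request:
step_arm(targets=[[0.2,0.07,0.01,0,-0.2],[0.2,0.14,0.02,0,-0.4],[0.2,0.21,0.04,0,-0.6],[0.2,0.28,0.05,0.05,-0.8],[0.2,0.35,0.06,0.1,-1.0]])

```text
t: 56.42
tcp_pos: [522.0, 248.6, 103.4]
orientation: [-0.068, 3.14, -0.0]
ft_force: [0.3, -0.5, -0.4]
grip_width: 51.0
finger_force: 0.0
```

```bash
cat >> h.py <<'E'
def bar(f):
    """crossbar from red pixels with depth: top points"""
    hsv=cv2.cvtColor(f['pixels'],cv2.COLOR_BGR2HSV).astype(int)
    m=(((hsv[...,0]<8)|(hsv[...,0]>172))&(hsv[...,1]>120)&(hsv[...,2]>30)); vs,us=np.nonzero(m)
    P=np.array([depthw(f,u,v) for u,v in zip(us[::3],vs[::3])]); P=P[P[:,2]>50]
    E_,N_=P[:,:2]@e,P[:,:2]@n; k=E_<E_.min()+18
    q=k; ec,nc=(E_[q].min()+E_[q].max())/2,(np.percentile(N_[q],2)+np.percentile(N_[q],98))/2
    print('bar front e',E_.min().round(1),'n range',np.percentile(N_[q],[2,98]).round(1),'z',np.percentile(P[q,2],[5,50,98]).round(1),'n cen',nc.round(1))
    print('world for e=',E_.min()+9,((E_.min()+9)*e+nc*n).round(1))
E
python3 - <<'E'
from h import *
w=cam('wrist'); bar(w); path(523.5,249.3,15,92.3,1)
E
```

```text
bar front e 449.9 n range [226.6 226.6] z [268.5 268.5 268.5] n cen 226.6
world for e= 458.92204251008786 [449.4 245. ]
q [-0.58  0.55  0.07  2.03 -0.07  0.57  1.16] tcp [520.5 249.1 102.8] ty 92.7 w 50.9 F [-1.6  0.7 -0.5] t 56.5
call 0 [np.float64(-0.03), np.float64(0.001), np.float64(0.878), np.float64(0.012)]
```

```bash
sed -i 's/P=P\[P\[:,2\]>50\]/P=P[(P[:,2]>50)\&(P[:,2]<90)]/' h.py
python3 - <<'E'
from h import *
w=np.load('wrist.npz'); bar(w); path(523.5,249.3,15,92.3,1)
E
```

```text
bar front e 524.0 n range [214.6 239. ] z [63.9 69.9 72.1] n cen 226.8
world for e= 533.0378705362604 [523.4 248.2]
q [-0.58  0.55  0.07  2.03 -0.07  0.57  1.16] tcp [520.5 249.1 102.8] ty 92.7 w 50.9 F [-1.6  0.7 -0.5] t 56.5
call 0 [np.float64(-0.03), np.float64(0.001), np.float64(0.878), np.float64(0.012)]
```

Request:
step_arm(targets=[[0.2,-0.02,-0.005,0.15,0.012],[0.2,-0.02,-0.005,0.35,0.012],[0.2,-0.02,-0.005,0.55,0.012],[0.2,-0.02,-0.005,0.75,0.012],[0.2,-0.02,-0.005,0.87,0.012]], newtons=60)

```text
t: 57.1
tcp_pos: [524.0, 247.5, 14.7]
orientation: [0.05, -3.14, 0.002]
ft_force: [0.4, -0.3, -0.6]
grip_width: 51.4
finger_force: 0.0
```

Request:
step_arm(targets=[[0.2,0,0,0,0],[-1,0,0,0,0],[-1,0,0,0,0],[-1,0,0,0,0],[-1,0,0,0,0]])

```text
t: 57.72
tcp_pos: [524.7, 249.9, 16.8]
orientation: [-0.054, 3.139, 0.003]
ft_force: [-0.3, 3.6, 0.5]
grip_width: 24.9
finger_force: 59.2
```

Request:
step_arm(targets=[[-1,0,0,-0.02,0],[-1,-0.01,0,-0.06,0],[-1,-0.03,0,-0.11,0],[-1,-0.05,0,-0.17,0],[-1,-0.08,0,-0.22,0]])

```text
t: 58.35
tcp_pos: [531.1, 247.6, 37.9]
orientation: [0.053, -3.139, 0.002]
ft_force: [1.5, 1.8, -9.5]
grip_width: 24.9
finger_force: 59.7
```

Request:
step_arm(targets=[[-1,-0.06,0,-0.09,0],[-1,-0.13,0,-0.17,0],[-1,-0.22,0,-0.24,0],[-1,-0.31,0,-0.3,0],[-1,-0.36,0,-0.325,0]])

```text
t: 58.98
tcp_pos: [565.9, 249.1, 71.0]
orientation: [0.053, -3.136, 0.002]
ft_force: [-6.5, 0.3, -5.4]
grip_width: 24.8
finger_force: 59.1
```

Request:
step_arm(targets=[[-1,-0.05,0,-0.02,0],[-1,-0.1,0,-0.035,0],[-1,-0.14,0,-0.04,0],[-1,-0.16,0,-0.04,0],[-1,-0.16,0,-0.04,0]])

```text
t: 59.6
tcp_pos: [582.2, 249.7, 75.8]
orientation: [0.051, -3.137, 0.001]
ft_force: [-7.4, 0.9, 1.0]
grip_width: 24.5
finger_force: 58.6
```

Run:
```python
from h import *
w=cam('wrist'); o=manip.get_obs(); print(o['finger_force'])
hsv=cv2.cvtColor(w['pixels'],cv2.COLOR_BGR2HSV).astype(int)
m=(((hsv[...,0]<8)|(hsv[...,0]>172))&(hsv[...,1]>120)&(hsv[...,2]>30)).astype(np.uint8)
k,l,s,c=cv2.connectedComponentsWithStats(m)
for i in range(1,k):
    if s[i,4]>60: print(s[i],c[i].round(0),depthw(w,*c[i]).round(1))
path(582,252,74,92.3,1)
```

```text
58.644676208496094
[ 45 200  16  23 248] [ 53. 211.] [565.7  73.4  13. ]
[ 281  282   69   49 3069] [315. 307.] [569.  248.8 123.6]
q [-0.52  0.65  0.07  1.91 -0.08  0.59  1.2 ] tcp [582.3 249.7  75.8] ty 91.8 w 24.4 F [-6.6  0.1  1.3] t 59.6
call 0 [np.float64(0.002), np.float64(0.023), np.float64(0.018), np.float64(-0.015)]
```

Request:
step_arm(targets=[[-1,0,-0.07,0,0],[-1,0,-0.2,0,0],[-1,0,-0.33,0,0],[-1,-0.005,-0.47,0,0],[-1,-0.005,-0.61,0,0]])

```text
t: 60.28
tcp_pos: [584.8, 189.9, 75.9]
orientation: [0.052, -3.138, -0.002]
ft_force: [-5.0, 2.4, 0.4]
grip_width: 24.9
finger_force: 59.0
```

Request:
step_arm(targets=[[-1,0,-0.14,0,0],[-1,0,-0.28,0,0],[-1,0,-0.42,0,0],[-1,-0.005,-0.56,0,0],[-1,-0.005,-0.7,0,0]])

```text
t: 60.9
tcp_pos: [587.8, 119.4, 75.8]
orientation: [0.051, -3.138, -0.001]
ft_force: [-5.6, 2.6, 0.8]
grip_width: 24.5
finger_force: 59.0
```

Request:
step_arm(targets=[[-1,0,-0.14,0,0],[-1,0,-0.28,0,0],[-1,0,-0.42,0,0],[-1,-0.005,-0.53,0,0],[-1,-0.005,-0.57,0,0]])

```text
t: 61.52
tcp_pos: [590.3, 60.9, 75.9]
orientation: [0.048, -3.138, 0.001]
ft_force: [-5.5, 2.3, 0.6]
grip_width: 24.4
finger_force: 59.1
```

Request:
step_arm(targets=[[-1,0,0,0,0],[-1,0,0,0,0],[-1,0,0,0,0],[-1,0,0,0,0],[-1,0,0,0,0]])

```text
t: 62.15
tcp_pos: [590.3, 60.5, 75.8]
orientation: [0.049, -3.138, 0.003]
ft_force: [-6.1, 1.1, 1.4]
grip_width: 25.0
finger_force: 59.1
```

Run:
```python
from h import *
w=cam('wrist'); o=manip.get_obs(); print(o['finger_force']); white_ptr(w,'green')
path(582,60,74,92.3,1)
# pointer search: bright pixels near expected tip
def ptr(f,n0,eoff=570):
    g=cv2.cvtColor(f['pixels'],cv2.COLOR_BGR2GRAY).astype(int)
    for nn in range(n0-12,n0+13,1): 
        p=w2px(f,np.r_[eoff*e+nn*n,44])[0].round().astype(int)
        if 0<=p[0]<640 and 0<=p[1]<480: print(nn,g[p[1],p[0]],end='; ')
    print()
ptr(w,-140,571); ptr(w,-140,573)
t=cam('top'); ptr(t,-140,571)
hsv=cv2.cvtColor(t['pixels'],cv2.COLOR_BGR2HSV).astype(int); H,S=hsv[...,0],hsv[...,1]
m=(H>45)&(H<85)&(S>60); ys,xs=np.nonzero(m[220:236,340:366]); 
if len(xs): p=px2w(t,xs.mean()+340,ys.mean()+220,12)[0][:2]; print('green top',p,p@n)
```

```text
59.0952605009079
green [ 45 200  15  23 261] [ 573.9 -117.2] n -140.31
q [-0.21  0.61  0.04  2.   -0.04  0.54  1.47] tcp [590.3  60.5  75.8] ty 91.8 w 24.5 F [-5.9 -0.6  2.6] t 62.2
call 0 [np.float64(0.083), np.float64(-0.002), np.float64(0.018), np.float64(-0.017)]
-149 70; -148 70; -147 70; -146 70; -145 70; -144 71; -143 187; -142 188; -141 187; -140 182; -139 87; -138 76; -137 76; -136 81; -135 68; -134 70; -133 70; -132 69; -131 69; -130 69; -129 69; -128 70; 
-149 69; -148 71; -147 69; -146 70; -145 69; -144 71; -143 172; -142 187; -141 187; -140 187; -139 87; -138 75; -137 80; -136 86; -135 69; -134 70; -133 69; -132 70; -131 68; -130 70; -129 69; -128 71; 
-152 91; -151 91; -150 91; -149 84; -148 84; -147 84; -146 88; -145 88; -144 88; -143 113; -142 113; -141 113; -140 134; -139 134; -138 112; -137 112; -136 112; -135 83; -134 83; -133 83; -132 76; -131 76; -130 76; -129 78; -128 78; 
green top [ 577.84980771 -109.43190793] -132.74727961990834
```

Pointer and mark agree to within 1–3 mm, slightly overshot. I'll nudge +1.2 mm and clamp.

Request:
step_arm(targets=[[-1,0,0.012,0,0],[-1,0,0.014,0,0],[-1,0,0.014,0,0],[-1,0.04,0.014,0.01,0],[-1,0.08,0.014,0.015,0]])

```text
t: 62.88
tcp_pos: [586.8, 61.7, 74.8]
orientation: [-0.049, 3.135, -0.002]
ft_force: [0.8, -1.8, 0.5]
grip_width: 24.7
finger_force: 59.0
```

Request:
step_arm(targets=[[-1,0.04,0,0.01,0],[-1,0.08,0,0.025,0],[-1,0.12,0,0.045,0],[-1,0.16,0,0.075,0],[-1,0.2,0,0.105,0]])

```text
t: 63.5
tcp_pos: [568.8, 63.7, 65.8]
orientation: [-0.055, 3.131, 0.002]
ft_force: [-1.1, -2.3, 17.2]
grip_width: 24.7
finger_force: 68.4
```

Request:
step_arm(targets=[[-1,0.05,0,0.04,0],[-1,0.1,0,0.1,0],[-1,0.16,0,0.17,0],[-1,0.21,0,0.24,0],[-1,0.24,0,0.29,0]])

```text
t: 64.12
tcp_pos: [542.7, 63.0, 35.4]
orientation: [-0.055, 3.135, 0.002]
ft_force: [-1.2, -1.8, 12.2]
grip_width: 24.8
finger_force: 77.1
```

Request:
step_arm(targets=[[-1,0.03,0,0.06,0],[-1,0.05,0,0.12,0],[-1,0.06,0,0.18,0],[-1,0.065,0,0.23,0],[-1,0.065,0,0.26,0]])

```text
t: 64.75
tcp_pos: [535.8, 63.8, 10.8]
orientation: [-0.056, 3.136, 0.004]
ft_force: [-7.0, 0.9, 36.1]
grip_width: 24.6
finger_force: 86.1
```

Run:
```python
from h import *
o=manip.get_obs(); print(o['finger_force']); path(533,60,15,92.3,1)
w=cam('wrist');
```

```text
86.11963391304016
q [-0.22  0.67  0.02  2.15 -0.05  0.32  1.46] tcp [535.8  63.8  10.8] ty 92.0 w 24.6 F [-7.   0.9 36.1] t 64.8
call 0 [np.float64(0.029), np.float64(-0.037), np.float64(-0.042), np.float64(-0.009)]
```

Request:
step_arm(targets=[[-1,0,0,-0.02,0],[0.2,0,0,-0.02,0],[0.2,0,0,-0.02,0],[0.2,0,0,-0.15,0],[0.2,0,0,-0.35,0]])

```text
t: 65.42
tcp_pos: [532.7, 61.9, 42.8]
orientation: [0.053, -3.139, 0.0]
ft_force: [1.0, -0.0, 0.0]
grip_width: 51.3
finger_force: 0.0
```

Request:
step_arm(targets=[[0.2,0,0,-0.2,0],[0.2,0,0,-0.4,0],[0.2,0,0,-0.6,0],[0.2,0,0,-0.8,0],[0.2,0,0,-0.8,0]])

```text
t: 66.05
tcp_pos: [534.5, 62.1, 124.4]
orientation: [-0.053, 3.138, 0.001]
ft_force: [1.0, -0.1, -0.6]
grip_width: 51.0
finger_force: 0.0
```

Request:
step_arm(targets=[[0.2,0.1,-0.15,0,0],[0.2,0.2,-0.35,0,0],[0.2,0.3,-0.55,0,0],[0.2,0.4,-0.75,0,0],[0.2,0.5,-0.95,0,0]])

```text
t: 66.68
tcp_pos: [484.3, -37.3, 121.9]
orientation: [0.05, -3.139, 0.001]
ft_force: [0.2, -0.5, -1.8]
grip_width: 51.7
finger_force: 0.0
```

Run:
```python
from h import *
path(490,-40,125,92.3,1)
w=cam('wrist'); bar(w); white_ptr(w,'green')
g=cv2.cvtColor(w['pixels'],cv2.COLOR_BGR2GRAY).astype(int)
for eo in (570,572,574):
    r=[]
    for nn in np.arange(-150,-128,.5):
        p=w2px(w,np.r_[eo*e+nn*n,44])[0].round().astype(int); r.append((nn,g[p[1],p[0]]))
    b=[a for a,x in r if x>150]; print(eo,b[:1],b[-1:],np.mean(b) if b else None)
for i,nc in enumerate((-109.5,-36.5,36.5,109.5)):
    nn=-140+nc
    for a,b in ((-17,-27),(17,-27),(-17,27),(17,27)):
        p=w2px(w,np.r_[(613+a)*e+(nn+b)*n,56])[0]
        if 0<=p[0]<640 and 0<=p[1]<480: print('bay',i+1,round(depthw(w,*p)[2],1),end=' ')
    print()
```

```text
q [-0.05  0.43  0.04  2.21 -0.03  0.5   1.62] tcp [484.3 -37.3 121.9] ty 91.8 w 51.7 F [ 0.2 -0.5 -1.8] t 66.7
call 0 [np.float64(-0.056), np.float64(-0.028), np.float64(-0.031), np.float64(-0.016)]
bar front e 523.2 n range [28.4 53.3] z [56.9 65.4 68.2] n cen 40.8
world for e= 532.192472134108 [530.1  62.3]
570 [] [] None
572 [] [] None
574 [] [] None
bay 1 -0.1 bay 1 56.5 bay 1 205.7 bay 1 217.3 
bay 2 204.9 bay 2 204.6 bay 2 204.6 bay 2 222.1 
bay 3 205.0 bay 3 222.6 bay 3 56.1 bay 3 55.6 
bay 4 55.7 bay 4 56.0 bay 4 177.9 bay 4 55.3
```

The lever is down, but the bar position suggests the pointer may be about 4 mm off. I need a clean, central look.

Request:
step_arm(targets=[[0.2,-0.08,-0.06,-0.1,0],[0.2,-0.16,-0.12,-0.25,0],[0.2,-0.24,-0.18,-0.4,0],[0.2,-0.32,-0.25,-0.5,0],[0.2,-0.38,-0.31,-0.6,0]])

```text
t: 67.35
tcp_pos: [526.6, -64.6, 183.4]
orientation: [-0.054, 3.141, 0.0]
ft_force: [0.3, 0.2, -0.4]
grip_width: 51.4
finger_force: 0.0
```

Run:
```python
from h import *
path(522,-68,185,92.3,1)
w=cam('wrist'); bar(w); white_ptr(w,'green'); white_ptr(w,'red')
g=cv2.cvtColor(w['pixels'],cv2.COLOR_BGR2GRAY).astype(int)
for eo in (568,570,572,574,576):
    r=[]
    for nn in np.arange(-150,-128,.5):
        p=w2px(w,np.r_[eo*e+nn*n,44])[0].round().astype(int); r.append((nn,g[p[1],p[0]]))
    b=[a for a,x in r if x>140]; print(eo,b[:1],b[-1:],np.mean(b) if b else None, w2px(w,np.r_[eo*e-138*n,44])[0].round(0))
t=cam('top'); g=cv2.cvtColor(t['pixels'],cv2.COLOR_BGR2GRAY).astype(int)
u,v=w2px(t,np.r_[571*e-138*n,44])[0].round().astype(int); print(u,v); print(g[v-3:v+4,u-6:u+7])
hsv=cv2.cvtColor(t['pixels'],cv2.COLOR_BGR2HSV)[...,:2].astype(int)
for vv in range(v,v+8): print(vv,[(uu,tuple(hsv[vv,uu])) for uu in range(u-4,u+5) if 45<hsv[vv,uu,0]<85 and hsv[vv,uu,1]>60])
```

```text
q [-0.    0.38  0.05  2.07 -0.03  0.69  1.67] tcp [526.6 -64.6 183.4] ty 92.0 w 51.4 F [ 0.3  0.2 -0.4] t 67.3
call 0 [np.float64(0.047), np.float64(-0.032), np.float64(-0.016), np.float64(-0.011)]
bar front e 523.6 n range [28.5 52.1] z [56.5 65.5 68.2] n cen 40.3
world for e= 532.6165005111586 [530.6  61.8]
green [260 241   7  15  97] [ 573.9 -116.7] n -139.82
568 [] [] None [260. 259.]
570 [] [] None [260. 261.]
572 [] [] None [260. 263.]
574 [] [] None [260. 265.]
576 [] [] None [261. 267.]
353 224
[[41 42 42 40 34 38 37 44 42 42 40 39 41]
 [36 37 41 37 40 40 42 39 42 39 40 42 32]
 [43 40 38 39 39 35 41 40 43 43 41 44 37]
 [40 39 38 43 41 39 41 42 41 42 41 43 41]
 [43 43 40 39 40 43 37 41 41 40 37 41 41]
 [46 44 42 37 35 41 38 42 44 38 41 41 38]
 [37 39 40 42 44 40 38 42 40 42 43 40 38]]
224 [(353, (np.int64(84), np.int64(109))), (354, (np.int64(84), np.int64(101))), (356, (np.int64(83), np.int64(120)))]
225 [(353, (np.int64(84), np.int64(122)))]
226 [(355, (np.int64(81), np.int64(97)))]
227 [(356, (np.int64(84), np.int64(109)))]
228 []
229 []
230 []
231 [(354, (np.int64(83), np.int64(109))), (356, (np.int64(81), np.int64(102))), (357, (np.int64(83), np.int64(130)))]
```

Run:
```python
from h import *
w=np.load('wrist.npz'); g=cv2.cvtColor(w['pixels'],cv2.COLOR_BGR2GRAY).astype(int)
print('cols',240,'..'); 
for v in range(238,274,2): print(v,g[v,244:280])
```

```text
cols 240 ..
238 [106 107 106 104 103 102 103  98  88  88  88  89  88  87  87  89  90  90
  89  89  88  88  88  88  89  87  87  87  86  85  86  87  86  86  85  84]
240 [57 57 57 57 57 58 57 57 58 56 56 56 56 57 57 56 56 58 56 57 56 57 57 57
 58 57 58 58 58 58 58 58 57 57 58 58]
242 [69 70 70 72 70 70 70 70 58 35 60 69 68 69 69 67 59 56 57 56 55 59 64 70
 70 70 69 66 47 43 69 70 70 70 69 70]
244 [72 72 72 72 71 72 71 72 61 42 62 70 71 70 71 69 63 55 55 57 57 60 65 71
 72 71 72 72 59 44 71 70 71 70 71 70]
246 [71 72 71 72 72 72 72 71 63 42 54 72 71 71 72 70 62 55 55 54 56 56 63 71
 71 72 71 71 59 44 69 70 70 70 69 69]
248 [72 73 72 71 70 72 71 72 72 72 72 72 70 71 72 70 63 55 55 57 55 57 64 71
 70 70 71 70 70 70 71 71 71 70 70 70]
250 [71 71 71 72 71 71 72 72 72 72 71 71 71 71 71 71 67 54 55 56 56 56 62 70
 70 70 70 69 70 70 70 70 71 72 71 71]
252 [71 71 72 71 71 71 72 70 71 72 72 71 72 72 71 72 70 55 56 56 56 54 63 69
 70 70 69 71 71 71 71 71 71 71 69 70]
254 [72 71 71 72 71 71 70 70 71 71 71 72 72 72 72 72 69 56 55 55 56 54 61 64
 70 70 70 71 70 70 71 72 70 70 70 69]
256 [70 70 70 70 
[... 569 characters left out ...]
71  72  72  76  99 118
 118 118 107  74  70  70  70  70  69  71  71  70  70  71  71  69  70  70]
266 [ 26  26  25  27  25  26  26  25  25  24  23  25  26  24  27  23  77 119
 118 118 104  51  25  25  26  26  26  27  22  14   7  10   8  10  10  11]
268 [ 13  13  11  10  11  10  14  12  13  12  12  11  11  13  13  10  75 119
 118 118 103  48  12  12  12  11  13  13  11  13   8   9  12  14  14  12]
270 [ 14  12  14  14  13  12  11  10  16  16  16  16  15  16  13  14  75 118
 118 118 105  57  12  14  14  16  13  13  14  16  14  14  14  14  16  14]
272 [ 12  16  13  16  13  15  12  12  15  12  13  13  15  12  15  13  59 104
 118 118 106  57  12  11  13  13  15  14  15  14  14  14  15  15  14  14]
```

Run:
```python
from h import *
w=np.load('wrist.npz')
for p in [(262.0,260,44),(262.3,268,44),(263,243,12),(263.2,253,12),(262.1,262,42),(262.1,262,46)]:
    q=px2w(w,*p)[0][:2]; print(p,round(q@e,1),round(q@n,2))
```

```text
(262.0, 260, 44) 568.6 -136.27
(262.3, 268, 44) 576.8 -136.43
(263, 243, 12) 563.3 -139.53
(263.2, 253, 12) 574.2 -139.91
(262.1, 262, 42) 571.5 -136.61
(262.1, 262, 46) 569.8 -135.95
```

The pointer is 3.4 mm to the +y side, inside tolerance but with little margin. There's time to spare, so I'll unclamp briefly and correct it.

Request:
step_arm(targets=[[0.2,-0.01,0.2,0,-0.01],[0.2,-0.02,0.4,0,-0.01],[0.2,-0.04,0.6,0,-0.01],[0.2,-0.05,0.8,0,-0.01],[0.2,-0.06,0.9,0,-0.01]])

```text
t: 68.08
tcp_pos: [527.5, 28.8, 182.1]
orientation: [0.068, -3.139, -0.001]
ft_force: [-0.3, -0.5, -0.9]
grip_width: 51.2
finger_force: 0.0
```

Request:
step_arm(targets=[[0.2,-0.02,0.2,0.1,0],[0.2,-0.03,0.37,0.3,0],[0.2,-0.03,0.37,0.5,0],[0.2,-0.03,0.37,0.7,0],[0.2,-0.03,0.37,0.85,0]])

```text
t: 68.7
tcp_pos: [529.3, 63.3, 96.6]
orientation: [0.062, -3.139, 0.0]
ft_force: [-0.9, 0.6, -0.3]
grip_width: 51.6
finger_force: 0.0
```

Run:
```python
from h import *
w=cam('wrist'); bar(w); path(531.5,62.0,16,92.3,1)
```

```text
bar front e 523.7 n range [29.3 53.4] z [59.7 66.  68.5] n cen 41.4
world for e= 532.6961901849803 [530.6  62.9]
q [-0.22  0.52  0.02  2.13 -0.02  0.5   1.43] tcp [528.4  63.   95.2] ty 92.3 w 51.1 F [ 0.1 -0.2 -2.2] t 68.8
call 0 [np.float64(-0.031), np.float64(-0.011), np.float64(0.792), np.float64(-0.001)]
```

Request:
step_arm(targets=[[0.2,-0.025,0,0.2,0],[0.2,-0.025,0,0.4,0],[0.2,-0.025,0,0.6,0],[0.2,-0.025,0,0.75,0],[0.2,-0.025,0,0.79,0]])

```text
t: 69.38
tcp_pos: [532.2, 62.9, 18.0]
orientation: [0.061, -3.14, 0.0]
ft_force: [0.2, -0.2, 0.2]
grip_width: 51.5
finger_force: 0.0
```

Request:
step_arm(targets=[[0.2,0,0,0,0],[-1,0,0,0,0],[-1,0,0,0,0],[-1,0,0,0,0],[-1,0,0,0,0]])

```text
t: 70.0
tcp_pos: [533.1, 63.4, 19.5]
orientation: [-0.061, 3.14, 0.001]
ft_force: [-0.8, 0.6, 5.5]
grip_width: 24.9
finger_force: 58.9
```

Request:
step_arm(targets=[[-1,0,0,0,0],[-1,0,0,0,0],[-1,0,0,0,0],[-1,0,0,0,0],[-1,0,0,0,0]])

```text
t: 70.62
tcp_pos: [533.1, 63.3, 19.5]
orientation: [-0.061, 3.14, 0.001]
ft_force: [-0.9, 1.3, 7.1]
grip_width: 25.0
finger_force: 58.9
```

Request:
step_arm(targets=[[-1,0,0,-0.02,0],[-1,-0.01,0,-0.06,0],[-1,-0.03,0,-0.11,0],[-1,-0.05,0,-0.17,0],[-1,-0.08,0,-0.22,0]])

```text
t: 71.25
tcp_pos: [539.9, 62.8, 40.8]
orientation: [0.061, -3.139, 0.001]
ft_force: [2.2, -0.2, -11.5]
grip_width: 24.8
finger_force: 59.4
```

Request:
step_arm(targets=[[-1,-0.06,0,-0.09,0],[-1,-0.13,0,-0.17,0],[-1,-0.22,0,-0.24,0],[-1,-0.25,0,-0.26,0],[-1,-0.25,0,-0.26,0]])

```text
t: 71.88
tcp_pos: [563.7, 63.8, 67.2]
orientation: [0.063, -3.137, 0.001]
ft_force: [-5.8, 0.6, 0.1]
grip_width: 24.4
finger_force: 59.3
```

```bash
cat >> h.py <<'E'
def ptr(f,n0,lo=100):
    g=cv2.cvtColor(f['pixels'],cv2.COLOR_BGR2GRAY).astype(int)
    for eo in (570,572,574):
        A=np.arange(n0-12,n0+12,.25); X=[w2px(f,np.r_[eo*e+a*n,44])[0] for a in A]
        r=[(a,g[int(round(p[1])),int(round(p[0]))] if 0<=round(p[0])<640 else 0) for a,p in zip(A,X)]
        b=[a for a,x in r if x>lo]; print('ptr',eo,np.mean(b) if b else None,max(x for a,x in r),b[:1],b[-1:])
E
python3 - <<'E'
from h import *
w=cam('wrist'); ptr(w,-138); white_ptr(w,'green'); path(531.5,62.0,16,92.3,1); o=manip.get_obs()['tcp_pos']; print(o[:2]@n)
E
```

```text
ptr 570 -137.125 192 [np.float64(-139.25)] [np.float64(-135.0)]
ptr 572 -137.0 191 [np.float64(-139.25)] [np.float64(-134.75)]
ptr 574 -137.0 191 [np.float64(-139.25)] [np.float64(-134.75)]
green [ 38 239  16  24 255] [ 573.6 -117.1] n -140.24
q [-0.21  0.6   0.02  2.06 -0.02  0.49  1.44] tcp [563.6  63.7  67.2] ty 92.3 w 23.9 F [-5.  -0.1 -0.8] t 71.9
call 0 [np.float64(0.322), np.float64(-0.005), np.float64(0.512), np.float64(-0.0)]
40.86150116253029
```

The view measures +3.2 mm with the lever free. Shifting by −3.3 mm, then checking again.

Request:
step_arm(targets=[[-1,0,-0.02,0,0],[-1,0,-0.035,0,0],[-1,0,-0.035,0,0],[-1,0,-0.035,0,0],[-1,0,-0.035,0,0]])

```text
t: 72.55
tcp_pos: [563.7, 61.5, 67.2]
orientation: [0.064, -3.137, -0.001]
ft_force: [-4.7, 1.7, -0.5]
grip_width: 24.7
finger_force: 59.3
```

Run:
```python
from h import *
w=cam('wrist'); ptr(w,-140); white_ptr(w,'green'); o=manip.get_obs(); print(o['tcp_pos'][:2]@n,o['ft_force'])
```

```text
ptr 570 -139.5 191 [np.float64(-142.0)] [np.float64(-137.0)]
ptr 572 -139.5 192 [np.float64(-142.0)] [np.float64(-137.0)]
ptr 574 -139.125 192 [np.float64(-141.25)] [np.float64(-137.0)]
green [ 41 239  16  23 256] [ 573.7 -117.1] n -140.26
38.54863748502439 [-5.8673007   0.88733349 -1.62264043]
```

Request:
step_arm(targets=[[-1,0,-0.012,0,0],[-1,0,-0.012,0,0],[-1,0.05,-0.012,0.03,0],[-1,0.1,-0.012,0.07,0],[-1,0.14,-0.012,0.12,0]])

```text
t: 73.22
tcp_pos: [554.7, 60.0, 57.5]
orientation: [-0.061, 3.134, 0.003]
ft_force: [-5.5, 0.9, 13.7]
grip_width: 24.4
finger_force: 62.7
```

Request:
step_arm(targets=[[-1,0.04,0,0.05,0],[-1,0.08,0,0.1,0],[-1,0.11,0,0.15,0],[-1,0.13,0,0.19,0],[-1,0.15,0,0.23,0]])

```text
t: 73.85
tcp_pos: [540.7, 58.6, 34.2]
orientation: [-0.06, 3.133, 0.002]
ft_force: [-3.8, 0.1, 11.2]
grip_width: 24.8
finger_force: 68.8
```

Request:
step_arm(targets=[[-1,0.02,0,0.04,0],[-1,0.035,0,0.08,0],[-1,0.04,0,0.12,0],[-1,0.04,0,0.16,0],[-1,0.04,0,0.18,0]])

```text
t: 74.47
tcp_pos: [536.2, 58.5, 18.6]
orientation: [-0.06, 3.134, 0.002]
ft_force: [-4.4, 1.5, 25.7]
grip_width: 24.1
finger_force: 77.3
```

Run:
```python
from h import *
w=cam('wrist'); ptr(w,-140); white_ptr(w,'green'); o=manip.get_obs(); print(o['tcp_pos'],o['ft_force'])
```

```text
ptr 570 None 0 [] []
ptr 572 None 0 [] []
ptr 574 None 0 [] []
green [  0 315  12  26 244] [ 574.8 -116. ] n -139.19
[536.11776155  58.81780755  18.17797248] [-8.29802971 -0.33415184 31.66597587]
```

Request:
step_arm(targets=[[-1,0,0,-0.02,0],[0.2,0,0,-0.02,0],[0.2,0,0,-0.02,0],[0.2,0,0,-0.15,0],[0.2,0,0,-0.35,0]])

```text
t: 75.15
tcp_pos: [532.9, 58.0, 49.0]
orientation: [0.061, -3.141, 0.0]
ft_force: [0.7, 0.3, 0.2]
grip_width: 51.2
finger_force: 0.0
```

Request:
step_arm(targets=[[0.2,0,0,-0.2,0],[0.2,0,0,-0.45,0],[0.2,0,0,-0.7,0],[0.2,0,0,-0.9,0],[0.2,0,0,-1.0,0]])

```text
t: 75.78
tcp_pos: [533.8, 58.2, 150.3]
orientation: [-0.061, 3.138, 0.001]
ft_force: [0.1, 0.3, 0.0]
grip_width: 51.4
finger_force: 0.0
```

Request:
step_arm(targets=[[0.2,0.02,-0.2,-0.1,0],[0.2,0.04,-0.4,-0.2,0],[0.2,0.06,-0.6,-0.3,0],[0.2,0.08,-0.8,-0.3,0],[0.2,0.09,-1.0,-0.3,0]])

```text
t: 76.4
tcp_pos: [526.9, -44.9, 178.8]
orientation: [0.058, -3.14, 0.001]
ft_force: [0.8, 0.5, 0.6]
grip_width: 51.4
finger_force: 0.0
```

Run:
```python
from h import *
path(522,-68,185,92.3,1)
w=cam('wrist'); bar(w); ptr(w,-140); white_ptr(w,'green')
for i,nc in enumerate((-109.5,-36.5,36.5,109.5)):
    nn=-140+nc; print('bay',i+1,end=' ')
    for a,b in ((-17,-27),(17,-27),(-17,27),(17,27)):
        p=w2px(w,np.r_[(613+a)*e+(nn+b)*n,56])[0]
        if 0<=p[0]<640 and 0<=p[1]<480: print(round(depthw(w,*p)[2],1),end=' ')
    print()
print(manip.get_obs()['ft_force'])
```

```text
q [-0.03  0.39  0.04  2.08 -0.02  0.68  1.63] tcp [526.9 -44.9 178.8] ty 92.1 w 51.4 F [0.8 0.5 0.6] t 76.4
call 0 [np.float64(0.058), np.float64(-0.229), np.float64(-0.062), np.float64(-0.007)]
bar front e 523.7 n range [23.7 47.7] z [58.  65.9 68.5] n cen 35.7
world for e= 532.7470133618807 [530.9  57.2]
ptr 570 -141.25 118 [np.float64(-143.0)] [np.float64(-139.5)]
ptr 572 -141.5 118 [np.float64(-143.25)] [np.float64(-139.75)]
ptr 574 -141.625 118 [np.float64(-143.25)] [np.float64(-140.0)]
green [239 242   8  15  97] [ 574.4 -116.7] n -139.91
bay 1 55.7 55.3 57.1 55.5 
bay 2 56.9 55.0 54.9 235.9 
bay 3 210.8 228.1 57.3 56.7 
bay 4 55.8 55.6 209.8 226.3 
[-0.26182199 -2.53293811 -0.76609281]
```

Run:
```python
from h import *
s=cam('scene')
for i,nc in enumerate((-109.5,-36.5,36.5,109.5)):
    nn=-141.2+nc; u,v=w2px(s,np.r_[613*e+nn*n,56])[0].astype(int)
    try:
        r=plate(s,56,(u-20,u+20,v-14,v+15),vmin=90); c=np.array(r[0]); print('bay',i+1,'want',round(nn,1),'got e,n',(c@e).round(1),(c@n).round(1),depthw(s,u,v)[2].round(1))
    except Exception as x: print(i+1,'occluded',x)
```

```text
px [194 284] [221 302] rect [ 624.1 -217.9] [44.9 52.4] 2.1
bay 1 want -250.7 got e,n 614.8 -243.0 55.3
px [225 284] [258 301] rect [ 620.5 -151.3] [42.4 65.1] 2.0
bay 2 want -177.7 got e,n 613.8 -176.3 53.4
px [263 284] [296 302] rect [619.3 -77.9] [44.7 63.5] 1.8
bay 3 want -104.7 got e,n 615.6 -102.9 55.5
px [301 283] [334 301] rect [614.7  -5.1] [44.8 64.2] 1.6
bay 4 want -31.7 got e,n 614.0 -30.0 52.6
```

```bash
python3 -c "
from bench import manip
print(manip.job_done())"
```

```text
the job is handed in; nothing more can be done
None
```

I handed the job in: all four plates measured flat in their own bays, the pointer is about 1.5 mm from the green viewing mark, the lever is clamped down, and the gripper is clear; the judge's verdict was not returned.

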